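# Sort finds tins by heft and pack the heavy row

### The arm

A 6-joint arm with a two-finger parallel gripper is mounted at the origin on the work surface. World frame = base frame: x ahead of the robot, y to its left, z up, the work surface at z = 0. Lengths are in m, angles in rad, forces in N, time in s.
With the tool pointing down it reaches from about 0.2 to 0.875 m from the base axis. Payload 3.4 kg.
Tool frame: the origin (TCP) lies midway between the tips of the shut fingers; the grasp point (between the pads) lies 19 mm behind it (grip_depth is the x of the grasp point in the tool frame, in m); x points along the fingers, y is the direction in which the jaws open and shut, and the axes are right-handed (so a half turn about x gives the same grasp; the last joint's range is limited). The gripper opens to 94 mm and grips with 3 to 60 N. Pads are 16 mm wide; open, the fingers measure 119 mm over their backs; the gripper's body (75 mm by 177 mm) begins 78 mm behind the grasp point.
Start: joints at [-1.365, 0.276, 1.505, -0, 1.361, -0.121], TCP at [0.185, -0.545, 0.175] pointing down, gripper open.
Joint ranges: [-2.89, 2.89], [-0.75, 2.08], [0.22, 2.7], [-1.18, 4.32], [0.11, 2.71], [-2.7, 2.7]. Speed limits (rad/s): [2.57, 2.57, 3.14, 3.14, 3.14, 3.14].

### API

Orientations are given as a unit quaternion [w, x, y, z].
In Python, from cell import sense, grab_frame, calibration, job_done, grip_depth gives the robot as it stands. The module is installed in compiled form; this text tells all that it offers.
- The arm moves only by the tool move_arm, never from a script. Its argument "motion" is a list of rows, each a list of 7 numbers: the turn, a rotation vector about the world's x, y, z in rad, then the shift along the world's x, y, z in cm, then the closure, from 0 (fully open) to 1 (shut). A call has 1 to 8 rows; each row is the pose to reach, as a shift and turn from the pose commanded when the call began; what a row does not reach only later rows make up. A row lasts 1/12 s, in which the tool goes at most 41.7 mm and 7.16 degrees, less where a joint would pass 70% of its speed; a pose out of reach is approached as far as the arm can. A call with a gripper value outside its range is refused whole. The fingers move at their own pace and stop on an object; "force" is the grip in N (left out, the last holds). Time passes only in rows, so rows that repeat a pose let the fingers close. It gives the time, the measured TCP pose, the force and the opening at its end, in the units of the state.
- sense(): the state, without advancing time (a new reading comes with each control period).
- grab_frame(name): name is "scene" or "side" or "wrist"; returns (picture, depth): 420x560x3 uint8, red, green, blue; 420x560 float32, m along the optical axis (not along the pixel's ray), 0 where there is no reading.
- calibration(name): a dict with "intrinsics" (3x3 intrinsics, pixels), "rvec" (rotation vector, rad) and "tvec" (3), from world to camera coordinates, as OpenCV has them. Camera axes: x right, y down, z forward; pixel columns grow to the right and rows downward; lengths in m; the calibration is good to about 2 mm. A picture is of the moment at which its call begins: read the wrist's pose just before it. calibration takes no time and is no camera call; for the wrist camera it gives the pose at the moment of the call.
- job_done(): hands the job in, once; it reports no verdict.
The state is a dict: "time": time; "joint_pos": joint angles; "qvel": joint speeds; "joint_efforts": joint torques, N m; "tool_pos": TCP position; "orientation": TCP orientation; "wrist_force": force on the tool from outside, world axes, zero at the start; "moment": the same for the moment, N m; "opening": finger opening in m.
Only numpy, scipy, OpenCV 4.12 (cv2) and the standard library are available. Lean on these libraries where they do the work, as an engineer would, in place of code of your own. Each camera call takes 0.05 s, during which the arm holds its last target.

### The job

Draw the orange follower block in the wooden tray back to its stop at the open end. Then lift each finds tin off the raised metal stand by its handle and feel its weight: stand the tins heavier than 300 g upright in the wooden tray and the lighter ones upright on the black rubber mat (a tin within 50 g of that may go to either). Last, slide the follower block along the tray until the tins in it are packed snugly in one row against the tray's closed end, or, if the tray got none, until the block stops at that end; let go of everything and leave the carton, the caliper and the jar alone.

Things in the scene. Friction and masses are not known exactly. Their poses are not given: they have to be found in the camera images.
- tin_a: one of up to five identical-looking closed aluminium tins (some may be absent), 54 dia x 48 tall, carrying a rigid handle: a blue bar along the tin's y axis, 48 long, 10 wide (x), 10 tall, its centre 84 above the tin's underside, on two thin uprights at y = +-22, so 31 is free between lid and bar. Origin: centre of the underside; z up. Mass 120 to 480 g, not visible
- tin_b: another tin, in all visible ways the same as tin_a; may be absent
- tin_c: another tin, in all visible ways the same as tin_a; may be absent
- tin_d: another tin, in all visible ways the same as tin_a; may be absent
- tin_e: another tin, in all visible ways the same as tin_a; may be absent
- stand: fixed low aluminium stand, 250 (x) x 310 (y), its top 30 above the table, with a rim that rises 6 above the top. Origin: centre of the underside, on the table. The tins start on it
- tray: fixed long narrow wooden tray, 360 long (x), 82 wide (y), side walls 30 high and 8 thick (66 clear between them); its floor has a green liner whose surface is 8 above the table. Origin on the table midway along the row space: the row space runs from x = -145 (follower block drawn fully back) to x = +165 (inner face of the closed end wall, 50 high). Left or right of the stand; the +x end is closed
- liner: green liner on the tray's floor, fixed in the tray, 333 x 66 x 2; origin: centre of its underside
- tray_end (a point): inner face of the tray's closed end wall, on the centre line, at the liner's surface; axes as the tray's
- follower (a joint): travel in m of the orange follower block along the tray's +x; 0 = drawn back to its stop at the tray's open (-x) end, 0.310 = its face at the closed end wall. Slides with about 1.2 N friction and stays where left
- follower_face (a point): lower centre of the follower's front face (a plate 60 wide, 42 tall, 12 thick, facing the tray's +x); 9 above the table; axes as the tray's
- follower_post (a point): point to grip on the follower's upright black square post, 14 x 14, whose axis is 40 behind the front face (towards tray -x); the point is 69 above the table, the post's top 86
- mat: fixed black rubber mat, 340 (x) x 120 (y) x 4 thick; origin: centre of its underside, on the table. On the other side of the stand from the tray
- carton: bystander: open cardboard box, 90 x 70 x 45; origin: centre of its underside; leave alone
- caliper: bystander: steel and black caliper lying flat, 150 long; origin: underside at mid-length; leave alone
- jar: bystander: amber glass jar, 50 dia x 75 tall; origin: centre of its underside; leave alone
Mind the look-alikes: they are no part of the job. Leave any green or pink look-alike of the tin_a alone.

How it is judged:
By the outcome, as a careful person would: the job done as asked, in the order asked, and still so for the second after the job is handed in, with the robot touching nothing.
Of tin_a, tin_b, tin_c, tin_d, tin_e only 3 to 5 are there at a start; the rules pass over those that are not, and their reading is None.
At some moment in a run one of tin_a, tin_b, tin_c, tin_d, tin_e may be knocked a few centimetres aside while the robot is not near it.
It also fails if it takes over 210 s, if anything falls off the work surface, if the arm or the gripper's body presses on something with over 40 N, if the wrist force passes 120 N, or if a joint passes its speed limit or range.

## Working session

There is one attempt and no reset: what is moved stays moved. The work goes in short steps, Python scripts to look and compute and a tool call to move; the robot and the scene stay as the last step left them, time stands still between calls to the robot, and variables do not carry over. Pictures are saved under pics/ and viewed, and the job is handed in when it is done.

Besides the shell and the picture viewer there is one more tool, called as name(argument=value, ...) on one line, values as JSON. move_arm: Moves the arm, as the interface text tells. Its arguments: {"type":"object","properties":{"motion":{"type":"array","items":{"type":"array","items":{"type":"number"}}},"force":{"type":"number"}},"required":["motion"]}

```bash
ls; mkdir -p pics; cat > h.py <<'E'
import numpy as np, cv2
from cell import sense, grab_frame, calibration, job_done, grip_depth
def cam(n):
    c=calibration(n); R,_=cv2.Rodrigues(np.array(c["rvec"],float)); return np.array(c["intrinsics"],float),R,np.array(c["tvec"],float).ravel()
def cloud(depth,c):
    K,R,t=c; v,u=np.mgrid[0:depth.shape[0],0:depth.shape[1]]
    p=np.stack([(u-K[0,2])/K[0,0]*depth,(v-K[1,2])/K[1,1]*depth,depth],-1)
    return (p-t)@R
def snap(n,tag):
    c=cam(n); im,d=grab_frame(n); cv2.imwrite(f"pics/{tag}.png",im[...,::-1]); np.savez(f"pics/{tag}.npz",im=im,d=d,K=c[0],R=c[1],t=c[2]); return im,d,c
def plane(uv,c,z):
    K,R,t=c; r=np.linalg.inv(K)@np.array([uv[0],uv[1],1.]); r=R.T@r; o=-R.T@t
    return o+r*(z-o[2])/r[2]
def proj(p,c):
    K,R,t=c; q=K@(R@np.asarray(p,float)+t); return q[:2]/q[2]
def st():
    s=sense(); print(round(s["time"],2),np.round(s["tool_pos"],4),np.round(s["orientation"],3),'F',np.round(s["wrist_force"],2),'op',round(float(s["opening"]),4),'q',np.round(s["joint_pos"],2)); return s
E
python3 - <<'E'
from h import *
st(); print(grip_depth)
for n in("scene","side","wrist"):
    im,d,c=snap(n,n+"0"); print(n,-c[1].T@c[2],c[0][0,0])
E
```

```text
pics
0.0 [ 0.1844 -0.544   0.1742] [-0.114 -0.698 -0.116  0.698] F [-0.27 -0.85  1.05] op 0.0936 q [-1.36  0.28  1.51 -0.    1.36 -0.12]
-0.0188
scene [ 1.0523975  -0.92562268  0.81643992] 520.5092316262509
side [0.20487087 0.56669932 0.87052281] 425.1110494782441
wrist [ 0.25375778 -0.52117255  0.383348  ] 309.04938528577827
```

View pics/scene0.png

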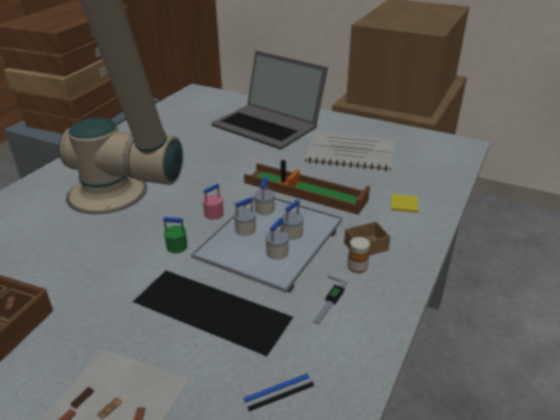

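View pics/side0.png

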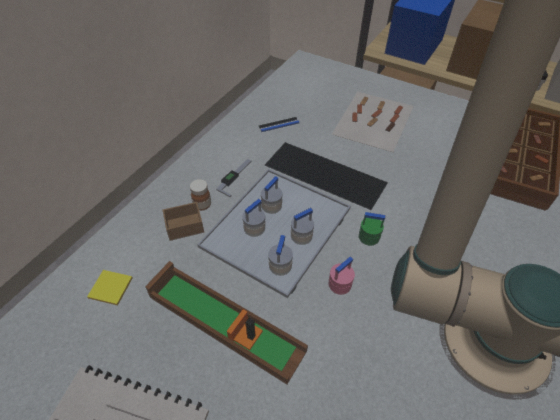

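View pics/wrist0.png

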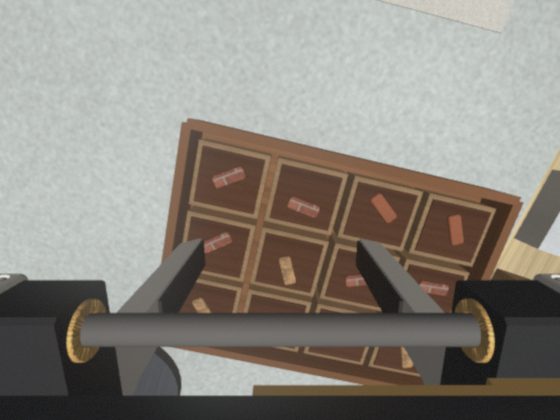

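Four silver tins with blue handles are on the stand, at side px (272,197), (254,218), (302,226) and (281,255). The green look-alike is at (371,228) and the pink one at (341,277), both on the table. The tray's follower is at (244,330), its post at (251,328), and the closed end is at upper left (160,280).

```bash
cat >> h.py <<'E'
def handles(im,d,c,zmin=.02,zmax=.3):
    hsv=cv2.cvtColor(im,cv2.COLOR_RGB2HSV); m=cv2.inRange(hsv,(105,120,50),(128,255,255))
    P=cloud(d,c); n,l,s,ce=cv2.connectedComponentsWithStats(m,connectivity=8); out=[]
    for i in range(1,n):
        if s[i,4]<15: continue
        p=P[(l==i)&(d>0)]; 
        p=p[(p[:,2]>zmin)&(p[:,2]<zmax)]
        if len(p)<10: continue
        zt=np.percentile(p[:,2],90)
        q=p[p[:,2]>zt-.012]; mn=(q[:,:2].max(0)+q[:,:2].min(0))/2
        w,V=np.linalg.eigh(np.cov((q[:,:2]-q[:,:2].mean(0)).T)); a=V[:,1]; 
        pr=(q[:,:2]-q[:,:2].mean(0))@a; mid=q[:,:2].mean(0)+a*(pr.max()+pr.min())/2
        out.append((mid,zt,np.degrees(np.arctan2(a[1],a[0]))%180,np.ptp(pr),ce[i],s[i,4]))
    return out
E
python3 - <<'E'
from h import *
for n in("scene0","side0"):
    f=np.load(f"pics/{n}.npz"); im,d=f["im"],f["d"]; c=(f["K"],f["R"],f["t"]); P=cloud(d,c)
    print(n)
    for o in handles(im,d,c): print(" H xy",np.round(o[0],4),"ztop %.4f ang %.1f len %.3f"%o[1:4],"px",np.round(o[4]),o[5])
    hsv=cv2.cvtColor(im,cv2.COLOR_RGB2HSV)
    masks=dict(liner=((45,120,50),(75,255,200),.0,.02),orange=((5,190,150),(18,255,255),.0,.1))
    for k,(a,b,z0,z1) in masks.items():
        m=(cv2.inRange(hsv,a,b)>0)&(d>0)&(P[...,2]>z0)&(P[...,2]<z1)&(P[...,0]>.2)
        q=P[m]; print(k,len(q),"z",np.percentile(q[:,2],[5,50,95]).round(4) if len(q) else "")
        if len(q)>20: print("   rect",cv2.minAreaRect(q[:,:2].astype(np.float32)), "px",np.argwhere(m).mean(0)[::-1])
    m=(im.max(-1)<45)&(d>0)&(P[...,2]<.02)&(P[...,0]>.1)
    m=cv2.morphologyEx(m.astype(np.uint8),cv2.MORPH_OPEN,np.ones((3,3)))
    nn,l,s,ce=cv2.connectedComponentsWithStats(m)
    for i in range(1,nn):
        if s[i,4]>1000: print("mat",cv2.minAreaRect(P[l==i][:,:2].astype(np.float32)),np.median(P[l==i][:,2]),ce[i])
E
```

```text
scene0
 H xy [0.4845 0.0871] ztop 0.1233 ang 109.0 len 0.042 px [264. 182.] 41
 H xy [0.3481 0.0411] ztop 0.0939 ang 77.1 len 0.043 px [211. 188.] 48
 H xy [ 0.4843 -0.016 ] ztop 0.1225 ang 64.2 len 0.044 px [244. 202.] 66
 H xy [0.5978 0.0237] ztop 0.1231 ang 80.6 len 0.050 px [292. 205.] 57
 H xy [ 0.3452 -0.1222] ztop 0.0927 ang 17.8 len 0.042 px [173. 219.] 65
 H xy [ 0.5997 -0.0626] ztop 0.1226 ang 88.0 len 0.049 px [277. 224.] 65
liner 484 z [0.0078 0.0109 0.0168]
   rect ((0.5361739993095398, 0.08959968388080597), (0.43357911705970764, 0.4455534815788269), 4.503387451171875) px [295.92355372 197.70661157]
orange 0 z 
mat ((0.5444876551628113, -0.2687954902648926), (0.11816424876451492, 0.3345542550086975), 89.91228485107422) 0.006172493536749369 [215.21348315 311.71737252]
side0
 H xy [ 0.6316 -1.4205] ztop 0.0264 ang 29.3 len 0.262 px [418.  27.] 3061
 H xy [ 0.594  -0.0575] ztop 0.1195 ang 87.9 len 0.046 px [271. 183.] 57
 H xy [0.5924 0.028 ] ztop 0.1191 ang 79.6 len 0.046 px [253. 205.] 70
 H xy [ 0.4787 -0.0119] ztop 0.1195 ang 64.6 len 0.048 px [303. 214.] 74
 H xy [ 0.3406 -0.118 ] ztop 0.0896 ang 19.0 len 0.045 px [375. 215.] 81
 H xy [0.4795 0.0909] ztop 0.1200 ang 108.5 len 0.048 px [280. 244.] 75
 H xy [0.3433 0.0457] ztop 0.0895 ang 74.7 len 0.048 px [344. 264.] 79
liner 2757 z [0.0047 0.0072 0.0098]
   rect ((0.5233209729194641, 0.2610722780227661), (0.058019042015075684, 0.3317452669143677), 89.16436767578125) px [223.97279652 319.28763148]
orange 0 z
```

```bash
python3 - <<'E'
import cv2
im=cv2.imread("pics/side0.png"); cv2.imwrite("pics/side0c.png",cv2.resize(im[150:400,130:400],None,fx=2.4,fy=2.4,interpolation=cv2.INTER_CUBIC))
E
```

```text
(no output)
```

View pics/side0c.png

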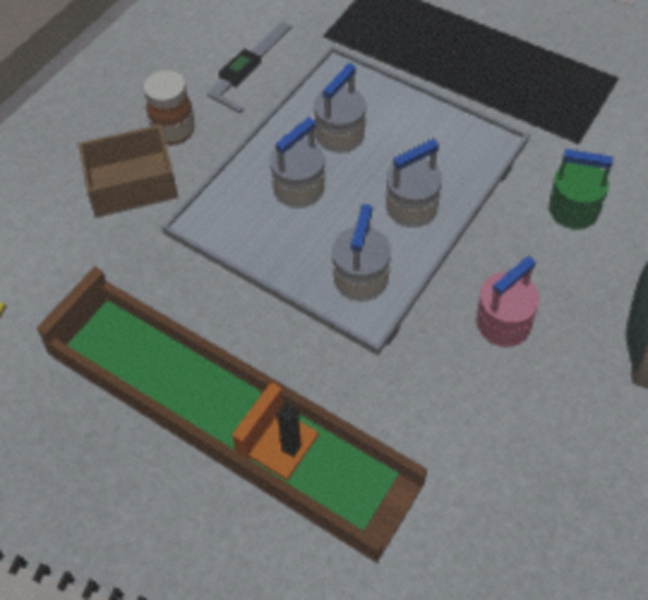

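```bash
python3 - <<'E'
from h import *
for n in("scene0","side0"):
    f=np.load(f"pics/{n}.npz"); im,d=f["im"],f["d"]; c=(f["K"],f["R"],f["t"]); P=cloud(d,c)
    X,Y,Z=P[...,0],P[...,1],P[...,2]
    box=(X>.3)&(X<.73)&(Y>.19)&(Y<.33)&(d>0)
    off=.0035 if n=="scene0" else 0
    for nm,z0,z1 in(("post",.06,.095),("postTop",.08,.095),("endwall",.043,.057),("wall",.024,.036)):
        m=box&(Z-off>z0)&(Z-off<z1); q=P[m]
        if nm=="endwall": q=q[q[:,0]>.6]
        if len(q)<3: continue
        print(n,nm,len(q),"mean",q.mean(0).round(4),"min",q.min(0).round(4),"max",q.max(0).round(4))
        if nm=="wall":
            for s in(1,-1):
                ym=np.median(q[:,1]); w=q[((q[:,1]-.261)*s>.03)]
                w=w[(w[:,0]>.36)&(w[:,0]<.67)]
                if len(w)>10: print("   wall",s,len(w),np.polyfit(w[:,0]-.525,w[:,1],1),w[:,1].min(),w[:,1].max())
    m=(X>.33)&(X<.72)&(Y>.2)&(Y<.32)&(im[...,0]>150)&(im[...,2]<60)&(im[...,1]<130)
    q=P[m]; print("orange",len(q),q.mean(0) if len(q) else '',np.percentile(q,[2,98],axis=0).round(4) if len(q) else '')
    # stand: top plane
    m=(X>.38)&(X<.72)&(Y>-.2)&(Y<.22)&(abs(Z-off-.033)<.007)
    mm=cv2.morphologyEx(m.astype(np.uint8),cv2.MORPH_OPEN,np.ones((3,3)))>0
    print("stand",cv2.minAreaRect(P[mm][:,:2].astype(np.float32)))
E
```

```text
scene0 post 54 mean [0.4529 0.2627 0.0781] min [0.4448 0.2535 0.0645] max [0.4612 0.274  0.0899]
scene0 postTop 19 mean [0.4524 0.2632 0.087 ] min [0.445  0.2546 0.0837] max [0.4587 0.274  0.0899]
scene0 endwall 91 mean [0.7013 0.2573 0.0514] min [0.6933 0.2182 0.0466] max [0.7074 0.3017 0.0567]
scene0 wall 725 mean [0.5354 0.2586 0.0319] min [0.3348 0.2165 0.0275] max [0.7075 0.3121 0.0395]
   wall 1 244 [-0.01420208  0.29978133] 0.2917652563895797 0.312063636659209
   wall -1 265 [-0.01247329  0.22499511] 0.21647927408327555 0.23091957671628077
orange 0  
stand ((0.5524571537971497, -0.008187726140022278), (0.32222118973731995, 0.2605130076408386), 88.46186828613281)
side0 post 92 mean [0.4456 0.268  0.0778] min [0.4397 0.2582 0.0601] max [0.4554 0.2739 0.0876]
side0 postTop 53 mean [0.4466 0.2669 0.084 ] min [0.4399 0.2582 0.0805] max [0.4542 0.2737 0.0876]
side0 endwall 198 mean [0.6954 0.2644 0.0484] min [0.6892 0.2218 0.0434] max [0.7042 0.3038 0.0531]
side0 wall 1577 mean [0.5089 0.2679 0.029 ] min [0.3335 0.221  0.024 ] max [0.6997 0.3094 0.0359]
   wall 1 657 [-0.01444338  0.30199847] 0.29236853256295936 0.309131926232876
   wall -1 433 [-0.0064189   0.22731906] 0.22115404691773435 0.23099513864442126
orange 253 [0.46399316 0.27094318 0.02597673] [[0.4379 0.2423 0.0119]
 [0.484  0.2892 0.0518]]
stand ((0.5667445063591003, -0.010581597685813904), (0.31954947113990784, 0.2939984202384949), 88.42658233642578)
```

```bash
cat >> h.py <<'E'
from scipy.spatial.transform import Rotation as Ro
def yaw():
    q=np.array(sense()["orientation"]); r=Ro.from_quat(q[[1,2,3,0]]).as_matrix()
    print("x",r[:,0].round(3),"y",r[:,1].round(3),"jaw ang %.1f"%np.degrees(np.arctan2(r[1,1],r[0,1])),"tilt",np.degrees(np.arccos(-r[2,0])).round(2))
E
python3 - <<'E'
from h import *
yaw()
E
```

```text
x [-0.     0.001 -1.   ] y [ 0.321 -0.947 -0.001] jaw ang -71.3 tilt 0.08
```

move_arm(motion=[[0,0,0.12,1.25,3.85,0.3,0.6],[0,0,0.24,2.5,7.7,0.6,0.6],[0,0,0.36,3.75,11.55,0.9,0.6],[0,0,0.48,5,15.4,1.2,0.6],[0,0,0.6,6.25,19.25,1.5,0.6],[0,0,0.72,7.5,23.1,1.8,0.6],[0,0,0.84,8.75,26.95,2.1,0.6],[0,0,0.96,10,30.8,2.4,0.6]], force=20)

```text
time: 0.82
tool_pos: [0.2845, -0.2346, 0.1991]
orientation: [0.426, 0.565, 0.426, -0.565]
wrist_force: [0.0, -0.2, -0.2]
opening: 0.044
```

move_arm(motion=[[0,0,0.1,1.25,3.85,0,0.6],[0,0,0.2,2.5,7.7,0,0.6],[0,0,0.27,3.75,11.55,0,0.6],[0,0,0.27,5,15.4,0,0.6],[0,0,0.27,6.25,19.25,0,0.6],[0,0,0.27,7.5,23.1,0,0.6],[0,0,0.27,8.75,26.95,0,0.6],[0,0,0.27,10,30.8,0,0.6]])

```text
time: 1.48
tool_pos: [0.3844, 0.0735, 0.1992]
orientation: [0.497, 0.503, 0.496, -0.503]
wrist_force: [1.4, -0.1, -1.4]
opening: 0.0375
```

move_arm(motion=[[0,0,0,1.2,3.6,0,0.6],[0,0,0,2.4,7.2,0,0.6],[0,0,0,3.6,10.8,0,0.6],[0,0,0,4.8,14.4,0,0.6],[0,0,0,6.5,18.4,-1,0.6],[0,0,0,6.5,19.2,-4,0.6],[0,0,0,6.5,19.2,-6,0.6],[0,0,0,6.5,19.2,-6,0.6]])

```text
time: 2.15
tool_pos: [0.4461, 0.263, 0.1345]
orientation: [-0.496, -0.5, -0.498, 0.506]
wrist_force: [-0.3, -0.8, -1.1]
opening: 0.0374
```

```bash
python3 - <<'E'
from h import *
st();yaw(); im,d,c=snap("wrist","w1"); print(-c[1].T@c[2])
P=cloud(d,c); Z=P[...,2]
m=(Z>.055)&(Z<.1)&(abs(P[...,0]-.449)<.03)&(abs(P[...,1]-.266)<.03)&(d>0)
print(m.sum(),P[m].mean(0),P[m].min(0),P[m].max(0)) if m.sum() else 0
E
```

```text
2.15 [0.4461 0.263  0.1345] [-0.496 -0.5   -0.498  0.506] F [-0.3  -0.83 -1.07] op 0.0374 q [ 0.4   0.22  1.68 -0.    1.25  0.41]
x [-0.009 -0.004 -1.   ] y [ 1.    -0.012 -0.009] jaw ang -0.7 tilt 0.56
[0.4496528  0.3360373  0.34324325]
351 [0.4497252  0.26706655 0.08047359] [0.44295593 0.25747792 0.05592826] [0.45681467 0.27217896 0.08681689]
```

View pics/w1.png

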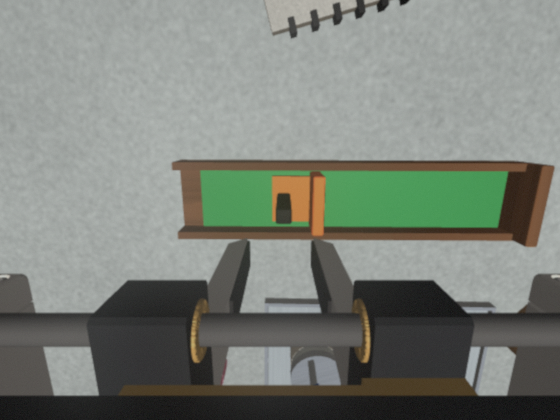

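move_arm(motion=[[0,0,0,0.1,0,-3.5,0.6],[0,0,0,0.1,0,-7,0.6],[0,0,0,0.1,0,-8.7,0.6],[0,0,0,0.1,0,-8.7,0.6],[0,0,0,0.1,0,-8.7,0.9],[0,0,0,0.1,0,-8.7,0.95],[0,0,0,0.1,0,-8.7,0.95],[0,0,0,0.1,0,-8.7,0.95]])

```text
time: 2.87
tool_pos: [0.4514, 0.2638, 0.054]
orientation: [0.497, 0.505, 0.496, -0.503]
wrist_force: [-1.9, -1.0, 0.7]
opening: 0.0144
```

```bash
python3 - <<'E'
from h import *
st();yaw()
f=np.load("pics/w1.npz"); d=f["d"]; c=(f["K"],f["R"],f["t"]); P=cloud(d,c); X,Y,Z=P[...,0],P[...,1],P[...,2]; im=f["im"]
for s,y in((1,.30),(-1,.226)):
    m=(abs(Z-.030)<.006)&(abs(Y-y)<.015)&(X>.36)&(X<.66); q=P[m]; print(len(q),np.polyfit(q[:,0]-.525,q[:,1],1))
m=(abs(Z-.05)<.006)&(X>.66)&(abs(Y-.26)<.06); q=P[m]; print(len(q),q.min(0),q.max(0))
hsv=cv2.cvtColor(im,cv2.COLOR_RGB2HSV); m=(cv2.inRange(hsv,(45,120,50),(75,255,200))>0)&(X>.3)&(Y>.2); q=P[m]; print(cv2.minAreaRect(q[:,:2].astype(np.float32)),q[:,2].mean(),q[:,0].min(),q[:,0].max())
E
```

```text
2.87 [0.4514 0.2638 0.054 ] [ 0.497  0.505  0.496 -0.503] F [-1.93 -0.96  0.69] op 0.0144 q [0.4  0.3  1.8  0.   1.04 0.41]
x [ 0.002  0.001 -1.   ] y [ 1.    -0.014  0.002] jaw ang -0.8 tilt 0.16
2538 [-0.01449307  0.30077822]
2351 [-0.01507931  0.22733299]
1290 [0.6914173  0.21968778 0.04405431] [0.70675102 0.30185537 0.05230323]
((0.5267214775085449, 0.28257831931114197), (0.10427895933389664, 0.3312220573425293), 89.02473449707031) 0.008983630597706665 0.36028952497522343 0.6917564277915828
```

move_arm(motion=[[0,0,0,-2,0.03,0,0.95],[0,0,0,-4,0.06,0,0.95],[0,0,0,-6,0.09,0,0.95],[0,0,0,-8,0.12,0,0.95],[0,0,0,-9.5,0.14,0,0.95],[0,0,0,-10.5,0.16,0,0.95],[0,0,0,-10.8,0.16,0,0.95],[0,0,0,-10.8,0.16,0,0.95]])

```text
time: 3.53
tool_pos: [0.3424, 0.2654, 0.0537]
orientation: [0.497, 0.504, 0.496, -0.502]
wrist_force: [-0.6, -1.2, 8.0]
opening: 0.0131
```

move_arm(motion=[[0,0,0,-0.2,0,0,0.95],[0,0,0,-0.4,0,0,0.95],[0,0,0,-0.4,0,0,0.95]])

```text
time: 3.78
tool_pos: [0.3421, 0.2655, 0.0538]
orientation: [0.499, 0.505, 0.495, -0.501]
wrist_force: [4.9, -2.5, 3.8]
opening: 0.0127
```

```bash
python3 - <<'E'
from h import *
st();yaw(); im,d,c=snap("side","s2"); st()
cv2.imwrite("pics/s2c.png",cv2.resize(im[200:400,130:400][...,::-1],None,fx=2.4,fy=2.4))
E
```

```text
3.78 [0.3421 0.2655 0.0538] [ 0.499  0.505  0.495 -0.501] F [ 4.9  -2.45  3.85] op 0.0127 q [ 0.5   0.17  1.99 -0.    0.98  0.52]
x [ 0.008  0.001 -1.   ] y [ 1.    -0.013  0.008] jaw ang -0.7 tilt 0.45
3.83 [0.3421 0.2655 0.0538] [ 0.498  0.505  0.495 -0.501] F [ 3.99 -1.85  4.82] op 0.0127 q [ 0.5   0.17  1.99 -0.    0.98  0.52]
```

View pics/s2c.png

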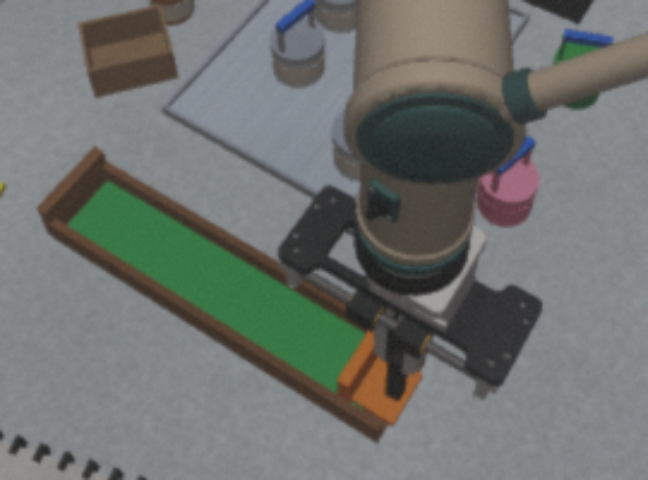

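move_arm(motion=[[0,0,0,0.3,0,0,0.95],[0,0,0,0.3,0,0,0.6],[0,0,0,0.3,0,0,0.6],[0,0,0,0.3,0,0,0.6],[0,0,0,0.3,0,3.5,0.6],[0,0,0,0.3,0,7,0.6],[0,0,0.1,0.3,0,10.5,0.6],[0,0,0.2,0.3,0,14,0.6]])

```text
time: 4.5
tool_pos: [0.3406, 0.2648, 0.1932]
orientation: [0.545, 0.45, 0.546, -0.451]
wrist_force: [1.2, 1.0, -0.6]
opening: 0.0373
```

```bash
python3 - <<'E'
from h import *
im,d,c=snap("side","s3"); st();yaw()
for o in handles(im,d,c): print(" H xy",np.round(o[0],4),"ztop %.4f ang %.1f len %.3f"%o[1:4],"px",np.round(o[4]),o[5])
im,d,c=snap("scene","sc3")
for o in handles(im,d,c): print(" H xy",np.round(o[0],4),"ztop %.4f ang %.1f len %.3f"%o[1:4],"px",np.round(o[4]),o[5])
E
```

```text
4.55 [0.3449 0.2672 0.2   ] [ 0.548  0.453  0.545 -0.445] F [0.74 0.68 4.13] op 0.0374 q [0.5  0.04 1.74 0.   1.35 0.3 ]
x [ 0.01   0.006 -1.   ] y [0.981 0.193 0.011] jaw ang 11.1 tilt 0.68
 H xy [ 0.6322 -1.4197] ztop 0.0264 ang 30.0 len 0.258 px [418.  27.] 3056
 H xy [ 0.5943 -0.0559] ztop 0.1197 ang 87.4 len 0.042 px [270. 184.] 51
 H xy [0.592 0.028] ztop 0.1196 ang 79.7 len 0.046 px [253. 205.] 73
 H xy [ 0.3407 -0.1179] ztop 0.0894 ang 20.1 len 0.045 px [374. 215.] 81
 H xy [0.3412 0.0386] ztop 0.0899 ang 73.6 len 0.031 px [346. 262.] 55
 H xy [0.4847 0.0865] ztop 0.1240 ang 109.1 len 0.048 px [264. 182.] 42
 H xy [0.3484 0.0421] ztop 0.0928 ang 78.4 len 0.045 px [211. 188.] 48
 H xy [ 0.4842 -0.017 ] ztop 0.1232 ang 65.4 len 0.047 px [244. 202.] 66
 H xy [0.5976 0.0234] ztop 0.1231 ang 79.5 len 0.047 px [292. 205.] 56
 H xy [ 0.3446 -0.1224] ztop 0.0922 ang 19.3 len 0.045 px [173. 219.] 66
 H xy [ 0.5996 -0.0599] ztop 0.1224 ang 87.7 len 0.050 px [277. 224.] 65
```

move_arm(motion=[[0,0,0.1,2.3,-2.9,0,0.6],[0,0,0.135,4.6,-5.9,0,0.6],[0,0,0.135,7,-8.8,0,0.6],[0,0,0.135,9.3,-11.8,0,0.6],[0,0,0.135,11.6,-14.7,0,0.6],[0,0,0.135,13.8,-17.6,0,0.6],[0,0,0.135,13.8,-17.6,-3,0.6],[0,0,0.135,13.8,-17.6,-3,0.6]])

```text
time: 5.27
tool_pos: [0.4764, 0.0872, 0.1568]
orientation: [0.57, 0.413, 0.576, -0.417]
wrist_force: [-0.8, 0.8, -0.4]
opening: 0.0378
```

```bash
python3 - <<'E'
from h import *
im,d,c=snap("wrist","w4"); st();yaw()
for o in handles(im,d,c): print(" H xy",np.round(o[0],4),"ztop %.4f ang %.1f len %.3f"%o[1:4],"px",np.round(o[4]),o[5])
for _ in range(6): grab_frame("wrist"); print(np.round(sense()["wrist_force"],2))
E
```

```text
5.32 [0.4764 0.0883 0.1586] [ 0.57   0.413  0.576 -0.416] F [ 1.44  0.67 -1.17] op 0.0376 q [ 0.04  0.16  1.71  0.    1.29 -0.28]
x [-0.009  0.    -1.   ] y [ 0.95   0.313 -0.008] jaw ang 18.2 tilt 0.51
 H xy [0.3468 0.0444] ztop 0.0891 ang 73.0 len 0.047 px [134. 212.] 474
 H xy [0.4824 0.0888] ztop 0.1192 ang 108.1 len 0.047 px [287. 221.] 596
 H xy [0.4663 0.1123] ztop 0.2956 ang 16.5 len 0.003 px [265. 309.] 82
 H xy [ 0.3277 -0.1249] ztop 0.0890 ang 19.4 len 0.016 px [ 84. 354.] 125
[-0.05 -0.16 -0.1 ]
[ 0.55  0.22 -0.6 ]
[-0.63  0.35  0.43]
[-0.16  0.92  0.17]
[-0.63  0.45 -1.07]
[ 0.1   0.55 -0.7 ]
```

View pics/w4.png

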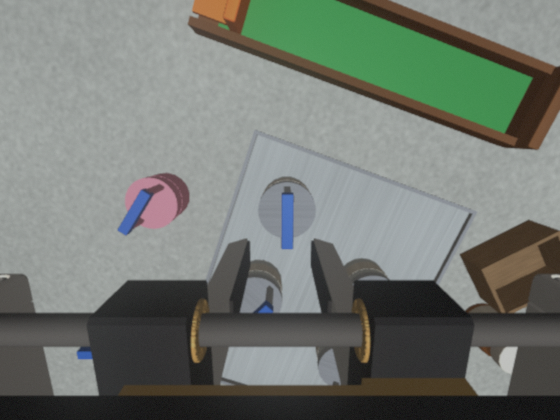

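```bash
cat >> h.py <<'E'
def settle(n=10,quiet=False):
    F=[];p=[];T=[];y=[]
    for _ in range(n):
        grab_frame("side"); s=sense(); F.append(s["wrist_force"]); p.append(s["tool_pos"]); T.append(s["joint_efforts"])
        q=np.array(s["orientation"]); r=Ro.from_quat(q[[1,2,3,0]]).as_matrix(); y.append(np.degrees(np.arctan2(r[1,1],r[0,1])))
    F=np.array(F);p=np.array(p)
    print("t",round(s["time"],2),"F",F.mean(0).round(2),"sd",F.std(0).round(2),"pos",p.mean(0).round(4),"sd",p.std(0).round(4),"jaw %.1f"%np.mean(y),"tau",np.mean(T,0).round(2),"op",round(float(s["opening"]),4))
E
python3 - <<'E'
from h import *
settle(8)
E
```

```text
t 6.02 F [-0.32 -0.07  0.06] sd [0.5  0.51 0.5 ] pos [0.4797 0.0894 0.1626] sd [0.0001 0.0002 0.0003] jaw 18.4 tau [ 2.000e-02 -3.230e+01 -2.304e+01  7.000e-02  3.000e-02  0.000e+00] op 0.0376
```

move_arm(motion=[[0,0,0,0.25,0,-3,0.6],[0,0,0,0.25,0,-6,0.6],[0,0,0,0.25,0,-6.8,0.6],[0,0,0,0.25,0,-6.8,0.6],[0,0,0,0.25,0,-6.8,0.97],[0,0,0,0.25,0,-6.8,0.97],[0,0,0,0.25,0,-6.8,0.97],[0,0,0,0.25,0,-6.8,0.97]], force=25)

```text
time: 6.68
tool_pos: [0.4832, 0.0891, 0.0954]
orientation: [0.574, 0.414, 0.573, -0.413]
wrist_force: [-0.5, 0.1, 0.4]
opening: 0.0146
```

move_arm(motion=[[0,0,0,0,0,0,0.97],[0,0,0,0,0,2,0.97],[0,0,0,0,0,4.5,0.97],[0,0,0,0,0,6.5,0.97],[0,0,0,0,0,6.5,0.97]])

```text
time: 7.1
tool_pos: [0.4853, 0.0892, 0.1634]
orientation: [0.576, 0.416, 0.571, -0.412]
wrist_force: [1.2, 0.6, 0.6]
opening: 0.0032
```

```bash
python3 - <<'E'
from h import *
grab_frame("side");grab_frame("side");settle(12)
E
```

```text
t 7.8 F [ 0.3   0.07 -0.11] sd [0.51 0.56 0.4 ] pos [0.4815 0.089  0.1583] sd [0.0004 0.     0.0004] jaw 18.4 tau [ 1.000e-02 -3.284e+01 -2.305e+01  6.000e-02  4.000e-02  0.000e+00] op 0.0025
```

Lifted before the fingers had finished closing. Checking whether the tin moved, then retrying.

move_arm(motion=[[0,0,0,0,0,0,0.7],[0,0,0,0,0,0,0.7],[0,0,0,0,0,0,0.7]])

```text
time: 8.05
tool_pos: [0.4821, 0.089, 0.1591]
orientation: [0.574, 0.414, 0.573, -0.414]
wrist_force: [0.4, 0.6, -0.7]
opening: 0.0194
```

```bash
python3 - <<'E'
from h import *
im,d,c=snap("wrist","w5"); st();yaw()
for o in handles(im,d,c): print(" H xy",np.round(o[0],4),"ztop %.4f ang %.1f len %.3f"%o[1:4],"px",np.round(o[4]),o[5])
E
```

```text
8.1 [0.4821 0.089  0.1591] [ 0.574  0.414  0.573 -0.414] F [ 0.2  -0.47  0.55] op 0.0231 q [ 0.04  0.16  1.7   0.    1.28 -0.28]
x [ 0.  0. -1.] y [0.949 0.316 0.   ] jaw ang 18.4 tilt 0.01
 H xy [0.3468 0.0444] ztop 0.0891 ang 72.9 len 0.047 px [127. 211.] 476
 H xy [0.4822 0.0887] ztop 0.1191 ang 108.0 len 0.048 px [279. 220.] 593
 H xy [0.4725 0.0971] ztop 0.2551 ang 100.7 len 0.034 px [261. 309.] 39
 H xy [ 0.3431 -0.1196] ztop 0.0890 ang 18.7 len 0.048 px [ 93. 352.] 359
```

Unmoved. Retry.

move_arm(motion=[[0,0,0,0,0,-3,0.7],[0,0,0,0,0,-6,0.7],[0,0,0,0,0,-6.4,0.7],[0,0,0,0,0,-6.4,0.98],[0,0,0,0,0,-6.4,0.98],[0,0,0,0,0,-6.4,0.98],[0,0,0,0,0,-6.4,0.98],[0,0,0,0,0,-6.4,0.98]], force=25)

```text
time: 8.77
tool_pos: [0.4831, 0.089, 0.0964]
orientation: [0.574, 0.414, 0.573, -0.413]
wrist_force: [0.0, -0.1, -0.0]
opening: 0.0024
```

move_arm(motion=[[0,0,0,0,0,0,0.98],[0,0,0,0,0,0,0.98],[0,0,0,0,0,2,0.98],[0,0,0,0,0,4,0.98],[0,0,0,0,0,6,0.98],[0,0,0,0,0,6,0.98],[0,0,0,0,0,6,0.98]])

```text
time: 9.35
tool_pos: [0.4828, 0.089, 0.1559]
orientation: [0.574, 0.414, 0.573, -0.413]
wrist_force: [0.0, 0.1, -0.2]
opening: 0.002
```

```bash
python3 - <<'E'
from h import *
settle(12)
E
```

```text
t 9.95 F [ 0.32 -0.04 -0.02] sd [0.47 0.43 0.46] pos [0.4815 0.089  0.1544] sd [0.0003 0.     0.0004] jaw 18.4 tau [ 1.000e-02 -3.291e+01 -2.296e+01  6.000e-02  3.000e-02  0.000e+00] op 0.0015
```

move_arm(motion=[[0,0,0,0,0,0,0.6],[0,0,0,0,0,0,0.6],[0,0,0,0,0,0,0.6],[0,0,0,0,0,-3,0.6],[0,0,0,0,0,-6,0.6],[0,0,0,0,0,-6,0.6]])

```text
time: 10.45
tool_pos: [0.4777, 0.0887, 0.0908]
orientation: [0.571, 0.412, 0.576, -0.416]
wrist_force: [-1.9, 0.6, -0.6]
opening: 0.0365
```

```bash
python3 - <<'E'
from h import *
settle(1)
im,d,c=snap("wrist","w6")
cv2.imwrite("pics/w6c.png",cv2.resize(im[150:420,180:400][...,::-1],None,fx=2.2,fy=2.2))
im,d,c=snap("scene","sc6")
cv2.imwrite("pics/sc6c.png",cv2.resize(im[110:260,180:360][...,::-1],None,fx=4,fy=4,interpolation=cv2.INTER_CUBIC))
E
```

```text
t 10.5 F [-0.54 -0.01  0.25] sd [0. 0. 0.] pos [0.4794 0.0889 0.093 ] sd [0. 0. 0.] jaw 18.4 tau [ -0.05 -32.69 -20.05   0.05  -0.09  -0.  ] op 0.037
```

View pics/w6c.png

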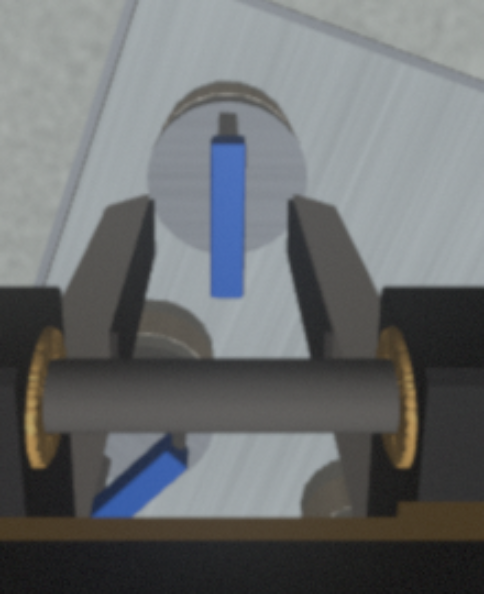

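View pics/sc6c.png

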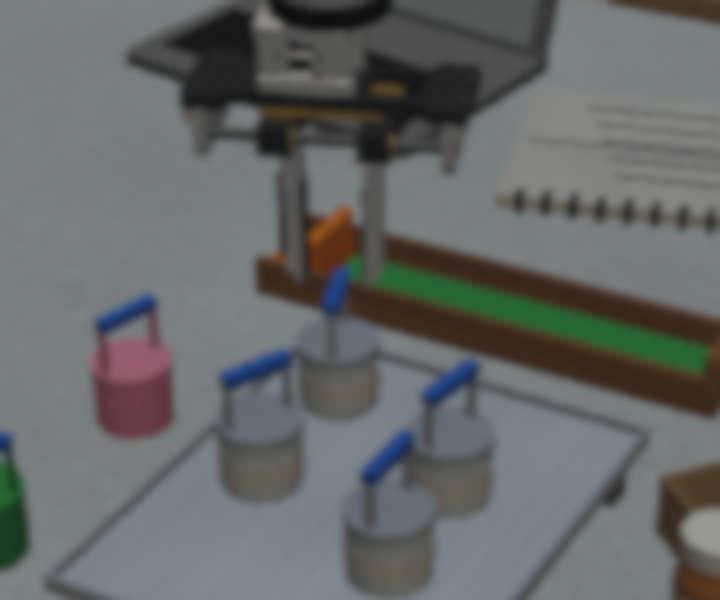

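```bash
python3 - <<'E'
from h import *
f=np.load("pics/sc6.npz"); c=(f["K"],f["R"],f["t"]); d=f["d"]; P=cloud(d,c); im=f["im"]
s=sense();p=np.array(s["tool_pos"]);print("tcp",p,"->",proj(p,c))
for u,v in((254,179),(273,180),(252,172),(274,172),(264,182)): print((u,v),im[v,u],P[v,u].round(3))
m=(abs(P[...,0]-p[0])<.05)&(abs(P[...,1]-p[1])<.09)&(P[...,2]>.09)&(P[...,2]<.17)&(im.max(-1).astype(int)-im.min(-1)<40)&(d>0)
q=P[m];o=np.argsort(q[:,2])[:25];print(q[o].round(3)[::3])
f=np.load("pics/w6.npz"); c=(f["K"],f["R"],f["t"]); d=f["d"]; P=cloud(d,c)
print("wrist proj tcp",proj(p,c))
for u,v in((248,243),(313,243),(245,250),(316,250),(240,265),(320,265)): print((u,v),f["im"][v,u],P[v,u].round(3),d[v,u])
for o in handles(f["im"],d,c): print(o)
E
```

```text
tcp [0.48276413 0.08902665 0.0959538 ] -> [263.89614182 189.55067006]
(254, 179) [73 66 62] [0.37  0.231 0.023]
(273, 180) [69 88 66] [0.509 0.092 0.13 ]
(252, 172) [82 80 77] [0.459 0.072 0.152]
(274, 172) [84 83 79] [0.514 0.088 0.158]
(264, 182) [ 31  66 128] [0.485 0.087 0.12 ]
[[0.479 0.112 0.09 ]
 [0.492 0.004 0.092]
 [0.49  0.076 0.092]
 [0.491 0.007 0.092]
 [0.493 0.008 0.093]
 [0.48  0.112 0.093]
 [0.496 0.008 0.096]
 [0.49  0.009 0.097]
 [0.49  0.065 0.098]]
wrist proj tcp [283.46155615 238.86604103]
(248, 243) [53 54 57] [0.46  0.091 0.128] 0.18423273
(313, 243) [57 59 60] [0.497 0.103 0.127] 0.18531156
(245, 250) [54 58 59] [0.459 0.091 0.14 ] 0.1728061
(316, 250) [68 67 67] [0.497 0.103 0.139] 0.17406759
(240, 265) [67 67 66] [0.459 0.09  0.159] 0.15467826
(320, 265) [58 59 61] [0.497 0.103 0.16 ] 0.1536262
(array([0.34671343, 0.044282  ]), np.float64(0.08910146710700866), np.float64(73.21136551518904), np.float64(0.04809548076765567), array([ 87.90293742, 233.79948914]), np.int32(783))
(array([0.48226102, 0.08892231]), np.float64(0.11908721513742046), np.float64(107.9262737023254), np.float64(0.04697318528515315), array([282.84261975, 248.95014663]), np.int32(1023))
(array([ 0.48377644, -0.00725126]), np.float64(0.11900600751512355), np.float64(59.14032845890212), np.float64(0.03628396311617152), array([242.95290424, 370.45839874]), np.int32(637))
```

The fingertips sit at about z = 0.127 while the reported TCP is 0.096. I'll check whether that depends on the opening.

move_arm(motion=[[0,0,0,0,0,3,0.6],[0,0,0,0,0,6,0.98],[0,0,0,0,0,6,0.98],[0,0,0,0,0,6,0.98],[0,0,0,0,0,6,0.98],[0,0,0,0,0,6,0.98],[0,0,0,0,0,6,0.98],[0,0,0,0,0,6,0.98]])

```text
time: 11.27
tool_pos: [0.4814, 0.089, 0.1543]
orientation: [0.573, 0.413, 0.574, -0.414]
wrist_force: [0.4, -0.0, -0.9]
opening: 0.0023
```

```bash
python3 - <<'E'
from h import *
settle(4)
p=np.array(sense()["tool_pos"])
im,d,c=snap("wrist","w7"); P=cloud(d,c)
cv2.imwrite("pics/w7c.png",cv2.resize(im[150:420,180:400][...,::-1],None,fx=2.2,fy=2.2))
print(proj(p,c))
m=(np.linalg.norm(P[...,:2]-p[:2],axis=-1)<.03)&(P[...,2]>.125)&(d>0)&(P[...,2]<p[2]+.06)
q=P[m]; print(len(q),q[:,2].min() if len(q) else '', np.percentile(q[:,2],[0,2,5,20]))
im,d,c=snap("scene","sc7");P=cloud(d,c)
cv2.imwrite("pics/sc7c.png",cv2.resize(im[110:260,180:360][...,::-1],None,fx=4,fy=4,interpolation=cv2.INTER_CUBIC))
m=(np.linalg.norm(P[...,:2]-p[:2],axis=-1)<.03)&(P[...,2]>.13)&(d>0)&(P[...,2]<p[2]+.06)
q=P[m]; print(len(q), np.percentile(q[:,2],[0,2,5,20]))
E
```

```text
t 11.47 F [0.42 0.16 0.  ] sd [0.89 0.34 0.39] pos [0.4817 0.089  0.1545] sd [0.0001 0.     0.0001] jaw 18.4 tau [ 1.000e-02 -3.275e+01 -2.282e+01  6.000e-02  5.000e-02 -0.000e+00] op 0.0018
[278.91675457 236.3294722 ]
736 0.1837392015255535 [0.1837392  0.18640154 0.188652   0.19446967]
98 [0.18709402 0.18941628 0.19133726 0.19616437]
```

View pics/w7c.png

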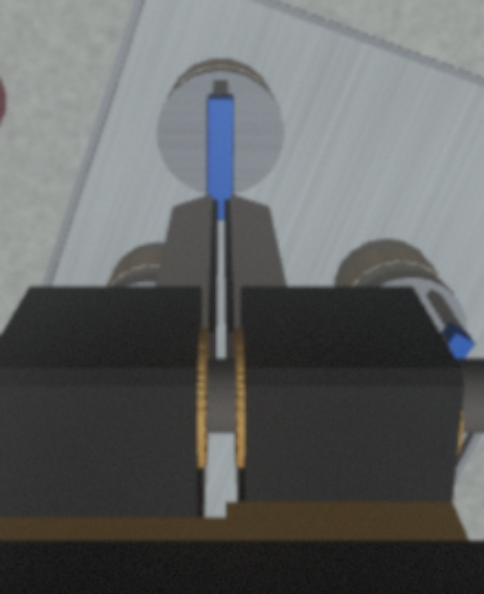

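View pics/sc7c.png

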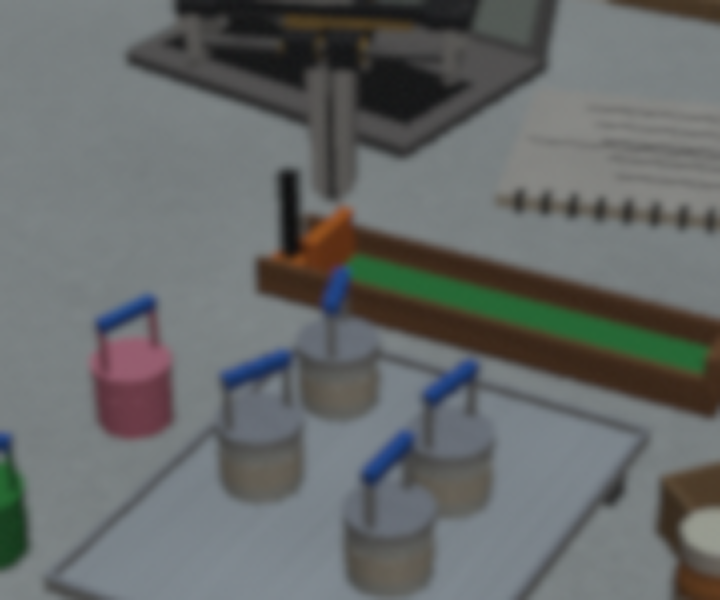

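Both cameras show the real tips about 30 mm above the reported TCP at any opening, so I'll offset z by -3 cm. I'll descend while watching the force.

move_arm(motion=[[0,0,0,0.05,0,0,0.65],[0,0,0,0.05,0,0,0.65],[0,0,0,0.05,0,0,0.65],[0,0,0,0.05,0,0,0.65],[0,0,0,0.05,0,-3,0.65],[0,0,0,0.05,0,-6,0.65],[0,0,0,0.05,0,-7.5,0.65],[0,0,0,0.05,0,-7.5,0.65]])

```text
time: 12.23
tool_pos: [0.4794, 0.0888, 0.0769]
orientation: [0.571, 0.412, 0.575, -0.415]
wrist_force: [0.1, 0.5, -0.2]
opening: 0.0327
```

move_arm(motion=[[0,0,0,0,0,-0.7,0.65],[0,0,0,0,0,-1.4,0.65],[0,0,0,0,0,-1.4,0.98],[0,0,0,0,0,-1.4,0.98],[0,0,0,0,0,-1.4,0.98],[0,0,0,0,0,-1.4,0.98],[0,0,0,0,0,-1.4,0.98],[0,0,0,0,0,-1.4,0.98]], force=25)

```text
time: 12.9
tool_pos: [0.4828, 0.089, 0.0666]
orientation: [0.574, 0.414, 0.573, -0.413]
wrist_force: [-0.4, -0.4, 2.8]
opening: 0.0098
```

```bash
python3 - <<'E'
from h import *
settle(2)
im,d,c=snap("scene","sc8")
cv2.imwrite("pics/sc8c.png",cv2.resize(im[110:260,180:360][...,::-1],None,fx=4,fy=4,interpolation=cv2.INTER_CUBIC))
E
```

```text
t 13.0 F [-0.47  0.47  2.72] sd [0.34 0.44 0.32] pos [0.4828 0.0889 0.0666] sd [0. 0. 0.] jaw 18.4 tau [  0.08 -33.06 -19.49   0.14  -0.27  -0.  ] op 0.0097
```

View pics/sc8c.png

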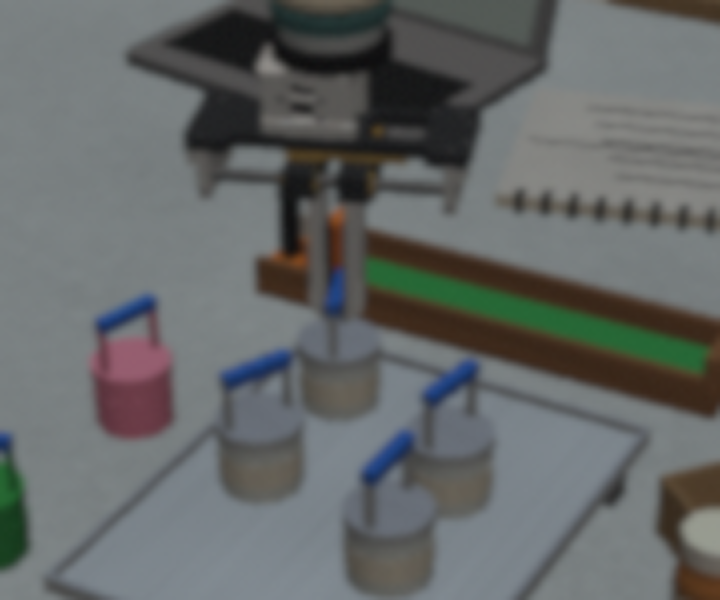

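move_arm(motion=[[0,0,0,0,0,2,0.98],[0,0,0,0,0,4,0.98],[0,0,0,0,0,6,0.98],[0,0,0,0,0,9,0.98],[0,0,0,0,0,9,0.98],[0,0,0,0,0,9,0.98],[0,0,0,0,0,9,0.98]])

```text
time: 13.63
tool_pos: [0.4817, 0.089, 0.155]
orientation: [0.573, 0.413, 0.574, -0.414]
wrist_force: [-0.3, 0.8, -2.8]
opening: 0.0097
```

```bash
python3 - <<'E'
from h import *
settle(20)
im,d,c=snap("scene","sc9")
cv2.imwrite("pics/sc9c.png",cv2.resize(im[80:260,180:360][...,::-1],None,fx=3,fy=3,interpolation=cv2.INTER_CUBIC))
E
```

```text
t 14.63 F [-0.08  0.03 -1.94] sd [0.43 0.5  0.43] pos [0.4822 0.089  0.1556] sd [0.0005 0.     0.0006] jaw 18.4 tau [  0.   -33.58 -23.52   0.06   0.04   0.  ] op 0.0097
```

View pics/sc9c.png

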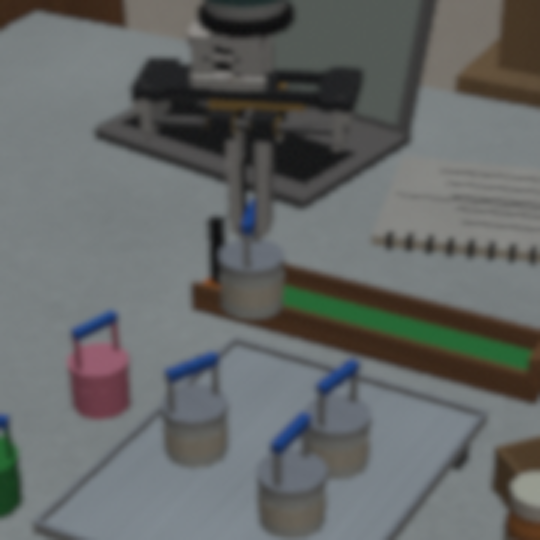

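move_arm(motion=[[0,0,0,0,0,4,0.98],[0,0,0,-0.4,-3.8,5,0.98],[0,0,0,-0.9,-7.7,5,0.98],[0,0,0,-1.3,-11.5,5,0.98],[0,0,0,-1.8,-15.4,5,0.98],[0,0,0,-2.2,-19.2,5,0.98],[0,0,0,-2.7,-23.1,5,0.98],[0,0,0,-3.1,-27,5,0.98]])

```text
time: 15.35
tool_pos: [0.4509, -0.1827, 0.2063]
orientation: [0.574, 0.414, 0.573, -0.414]
wrist_force: [0.7, 1.3, -2.4]
opening: 0.0099
```

move_arm(motion=[[0,0,0,-0.4,-3.5,0,0.98],[0,0,0,-0.9,-7,-1,0.98],[0,0,0,-1.1,-9,-4,0.98],[0,0,0,-1.1,-9,-8,0.98],[0,0,0,-1.1,-9,-11,0.98],[0,0,0,-1.1,-9,-13,0.98],[0,0,0,-1.1,-9,-13,0.98],[0,0,0,-1.1,-9,-13,0.98]])

```text
time: 16.02
tool_pos: [0.4401, -0.2707, 0.0755]
orientation: [0.573, 0.414, 0.574, -0.414]
wrist_force: [0.2, -0.1, -0.7]
opening: 0.0096
```

```bash
python3 - <<'E'
from h import *
settle(3)
E
```

```text
t 16.17 F [ 0.43 -0.21 -1.21] sd [0.37 0.01 0.22] pos [ 0.4418 -0.2718  0.0775] sd [0.0003 0.0002 0.0005] jaw 18.4 tau [-1.000e-01 -3.653e+01 -2.040e+01  2.000e-02  1.400e-01 -0.000e+00] op 0.0095
```

move_arm(motion=[[0,0,0,0,0.2,-2,0.98],[0,0,0,0,0.2,-3.3,0.98],[0,0,0,0,0.2,-3.6,0.98],[0,0,0,0,0.2,-3.6,0.98],[0,0,0,0,0.2,-3.6,0.98]])

```text
time: 16.58
tool_pos: [0.4418, -0.2698, 0.0417]
orientation: [0.575, 0.413, 0.572, -0.414]
wrist_force: [0.7, 0.0, -2.0]
opening: 0.0095
```

```bash
python3 - <<'E'
from h import *
settle(4)
E
```

```text
t 16.78 F [0.09 0.71 0.94] sd [0.41 0.35 1.97] pos [ 0.4415 -0.2696  0.0413] sd [0.0001 0.0001 0.0001] jaw 18.4 tau [-1.700e-01 -3.724e+01 -1.917e+01 -8.000e-02  1.000e-02  0.000e+00] op 0.0098
```

move_arm(motion=[[0,0,0,0,0,0,0.65],[0,0,0,0,0,0,0.65],[0,0,0,0,0,0,0.65],[0,0,0,0,0,0,0.65],[0,0,0,0,0,3,0.65],[0,0,0,0,0,6,0.65],[0,0,0,0,0,10,0.65],[0,0,0,0,0,13,0.65]])

```text
time: 17.45
tool_pos: [0.4408, -0.2693, 0.1724]
orientation: [0.574, 0.414, 0.573, -0.414]
wrist_force: [0.7, -0.1, -0.1]
opening: 0.033
```

```bash
python3 - <<'E'
from h import *
settle(8)
im,d,c=snap("side","s10")
for o in handles(im,d,c): print(" side H xy",np.round(o[0],4),"ztop %.4f ang %.1f len %.3f"%o[1:4],"px",np.round(o[4]),o[5])
im,d,c=snap("scene","sc10")
for o in handles(im,d,c): print(" scene H xy",np.round(o[0],4),"ztop %.4f ang %.1f len %.3f"%o[1:4],"px",np.round(o[4]),o[5])
E
```

```text
t 17.85 F [ 0.19 -0.03  0.51] sd [0.96 0.78 1.1 ] pos [ 0.4411 -0.2695  0.1714] sd [0.0018 0.0014 0.0035] jaw 18.4 tau [-2.000e-02 -3.435e+01 -2.286e+01  2.000e-02  2.000e-01 -0.000e+00] op 0.0328
 side H xy [ 0.6021 -1.4414] ztop 0.0265 ang 73.7 len 0.208 px [427.  28.] 2048
 side H xy [ 0.4394 -0.2635] ztop 0.0939 ang 108.2 len 0.046 px [361. 164.] 42
 side H xy [ 0.5942 -0.0582] ztop 0.1195 ang 89.2 len 0.047 px [271. 183.] 56
 side H xy [0.5922 0.0263] ztop 0.1196 ang 80.3 len 0.047 px [253. 205.] 67
 side H xy [ 0.4788 -0.0118] ztop 0.1194 ang 63.7 len 0.046 px [303. 213.] 72
 side H xy [ 0.3407 -0.1182] ztop 0.0892 ang 19.8 len 0.045 px [374. 215.] 78
 side H xy [0.3434 0.0462] ztop 0.0896 ang 74.2 len 0.048 px [344. 264.] 79
 scene H xy [0.3485 0.0422] ztop 0.0936 ang 74.6 len 0.043 px [211. 188.] 49
 scene H xy [ 0.4843 -0.0158] ztop 0.1226 ang 60.9 len 0.042 px [244. 202.] 65
 scene H xy [0.5975 0.0244] ztop 0.1221 ang 79.9 len 0.045 px [292. 205.] 56
 scene H xy [ 0.4109 -0.1834] ztop 0.0926 ang 129.3 len 0.183 px [178. 220.] 24
 scene H xy [ 0.5996 -0.061 ] ztop 0.1226 ang 87.9 len 0.049 px [277. 224.] 65
 scene H xy [ 0.4445 -0.2672] ztop 0.0967 ang 109.7 len 0.045 px [169. 264.] 72
```

View pics/sc10.png

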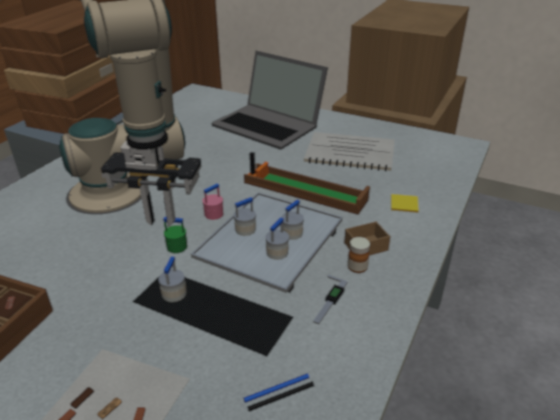

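move_arm(motion=[[0,0,-0.11,0.6,3.7,0,0.65],[0,0,-0.22,1.2,7.4,0,0.65],[0,0,-0.33,1.8,11.1,0,0.65],[0,0,-0.44,2.4,14.8,0,0.65],[0,0,-0.55,3,18.5,0,0.65],[0,0,-0.66,3.6,22.2,0,0.65],[0,0,-0.775,4,25.5,-1.5,0.65],[0,0,-0.775,4,25.5,-1.5,0.65]])

```text
time: 18.62
tool_pos: [0.4791, -0.0087, 0.153]
orientation: [-0.373, -0.599, -0.377, 0.6]
wrist_force: [0.2, 0.3, -0.8]
opening: 0.0328
```

```bash
python3 - <<'E'
from h import *
grab_frame("side"); settle(8)
im,d,c=snap("wrist","w11")
for o in handles(im,d,c): print(" H xy",np.round(o[0],4),"ztop %.4f ang %.1f len %.3f"%o[1:4],"px",np.round(o[4]),o[5])
E
```

```text
t 19.07 F [-0.07 -0.16  0.21] sd [0.43 0.61 0.43] pos [ 0.4805 -0.0148  0.155 ] sd [0.0004 0.0008 0.0005] jaw -26.0 tau [ 5.700e-01 -3.173e+01 -2.266e+01  1.300e-01  1.000e-02  2.000e-02] op 0.0331
 H xy [0.5949 0.0257] ztop 0.1192 ang 79.1 len 0.047 px [390. 112.] 932
 H xy [ 0.5967 -0.06  ] ztop 0.1192 ang 87.3 len 0.048 px [429. 208.] 778
 H xy [ 0.4824 -0.0138] ztop 0.1191 ang 63.7 len 0.048 px [280. 219.] 607
 H xy [0.347  0.0439] ztop 0.0891 ang 73.1 len 0.047 px [121. 219.] 485
```

move_arm(motion=[[0,0,0,0.2,0.1,-4,0.65],[0,0,0,0.2,0.1,-7.5,0.65],[0,0,0,0.2,0.1,-8.9,0.65],[0,0,0,0.2,0.1,-8.9,0.98],[0,0,0,0.2,0.1,-8.9,0.98],[0,0,0,0.2,0.1,-8.9,0.98],[0,0,0,0.2,0.1,-8.9,0.98],[0,0,0,0.2,0.1,-8.9,0.98]], force=25)

```text
time: 19.78
tool_pos: [0.4835, -0.0132, 0.0674]
orientation: [0.375, 0.6, 0.374, -0.599]
wrist_force: [-0.9, 0.2, 1.1]
opening: 0.0097
```

move_arm(motion=[[0,0,0,0,0,0,0.98],[0,0,0,0,0,2,0.98],[0,0,0,0,0,5,0.98],[0,0,0,0,0,9,0.98],[0,0,0,0,0,13,0.98],[0,0,0,0,0,13,0.98],[0,0,0,0,0,13,0.98],[0,0,0,0,0,13,0.98]])

```text
time: 20.45
tool_pos: [0.4814, -0.0128, 0.1951]
orientation: [-0.374, -0.599, -0.375, 0.6]
wrist_force: [-0.5, -0.2, -4.2]
opening: 0.0096
```

```bash
python3 - <<'E'
from h import *
settle(20)
E
```

```text
t 21.45 F [ 0.27  0.07 -3.64] sd [0.41 0.59 0.53] pos [ 0.4821 -0.0129  0.1954] sd [0.0007 0.0001 0.0008] jaw -26.0 tau [  0.   -33.19 -25.26   0.07   0.    -0.  ] op 0.0099
```

move_arm(motion=[[0,0,0.06,2.1,3.2,0,0.98],[0,0,0.12,4.2,6.5,0,0.98],[0,0,0.18,6.3,9.8,0,0.98],[0,0,0.24,8.4,13,0,0.98],[0,0,0.3,10.5,16.3,0,0.98],[0,0,0.36,12.6,19.5,0,0.98],[0,0,0.42,14.7,22.8,0,0.98],[0,0,0.44,16.8,26,0,0.98]])

```text
time: 22.12
tool_pos: [0.6513, 0.249, 0.1958]
orientation: [-0.497, -0.503, -0.497, 0.503]
wrist_force: [0.3, -0.9, -3.5]
opening: 0.0098
```

move_arm(motion=[[0,0,0,1,1.5,0,0.98],[0,0,0,1,1.5,-3,0.98],[0,0,0,1,1.5,-6,0.98],[0,0,0,1,1.5,-9,0.98],[0,0,0,1,1.5,-9,0.98],[0,0,0,1,1.5,-9,0.98]])

```text
time: 22.62
tool_pos: [0.6591, 0.2616, 0.104]
orientation: [-0.496, -0.502, -0.497, 0.505]
wrist_force: [0.9, 0.5, -1.4]
opening: 0.0098
```

```bash
python3 - <<'E'
from h import *
grab_frame("side"); settle(5)
im,d,c=snap("wrist","w12"); snap("side","s12"); 
P=cloud(d,c); X,Y,Z=P[...,0],P[...,1],P[...,2]
for s,y in((1,.30),(-1,.226)):
    m=(abs(Z-.030)<.006)&(abs(Y-y)<.015)&(X>.36)&(X<.68)&(d>0); q=P[m]; print(len(q),np.polyfit(q[:,0]-.525,q[:,1],1) if len(q)>20 else '')
for o in handles(im,d,c): print(" H xy",np.round(o[0],4),"ztop %.4f ang %.1f len %.3f"%o[1:4],"px",np.round(o[4]),o[5])
E
```

```text
t 22.92 F [-0.07 -0.07 -3.79] sd [0.59 0.29 0.51] pos [0.6623 0.2624 0.1087] sd [0.0002 0.0001 0.0003] jaw -0.8 tau [ 4.000e-02 -5.519e+01 -2.442e+01  5.000e-02  2.000e-02 -0.000e+00] op 0.0098
2777 [-0.0149436  0.3008418]
2235 [-0.01597783  0.22755414]
 H xy [0.6626 0.2601] ztop 0.1616 ang 89.2 len 0.048 px [280. 269.] 1503
```

View pics/w12.png

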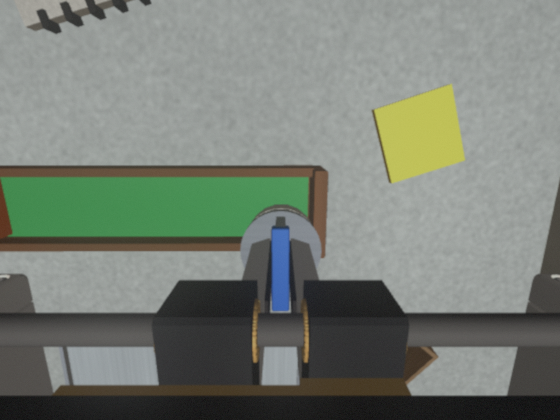

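View pics/s12.png

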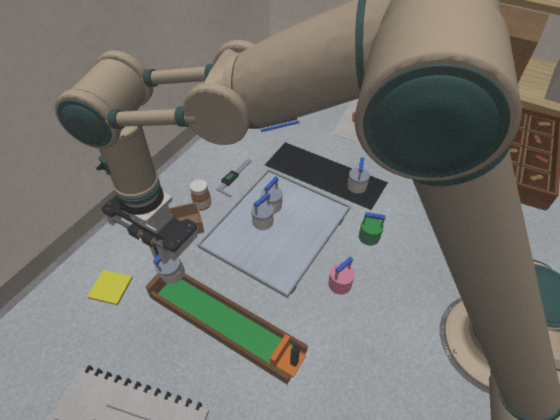

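move_arm(motion=[[0,0,0,-0.4,0.15,-2.5,0.98],[0,0,0,-0.4,0.15,-4.5,0.98],[0,0,0,-0.4,0.15,-5.8,0.98],[0,0,0,-0.4,0.15,-6.3,0.98],[0,0,0,-0.4,0.15,-6.3,0.98],[0,0,0,-0.4,0.15,-6.3,0.98]])

```text
time: 23.52
tool_pos: [0.6608, 0.2702, 0.0498]
orientation: [0.496, 0.51, 0.496, -0.498]
wrist_force: [-0.1, 9.8, 13.1]
opening: 0.0094
```

```bash
python3 - <<'E'
from h import *
settle(4)
E
```

```text
t 23.72 F [-1.13  9.58 13.18] sd [0.35 0.56 0.29] pos [0.6608 0.2702 0.0498] sd [0. 0. 0.] jaw -0.8 tau [-6.450e+00 -4.542e+01 -1.659e+01 -3.200e+00  5.700e-01 -3.000e-02] op 0.0096
```

```bash
python3 - <<'E'
from h import *
im,d,c=snap("wrist","w13"); 
cv2.imwrite("pics/w13c.png",cv2.resize(im[130:420,130:430][...,::-1],None,fx=2,fy=2))
im,d,c=snap("scene","sc13"); print(proj([.66,.262,.05],c))
cv2.imwrite("pics/sc13c.png",cv2.resize(im[100:280,280:460][...,::-1],None,fx=3.2,fy=3.2,interpolation=cv2.INTER_CUBIC))
E
```

```text
[349.71444602 189.32662031]
```

View pics/w13c.png

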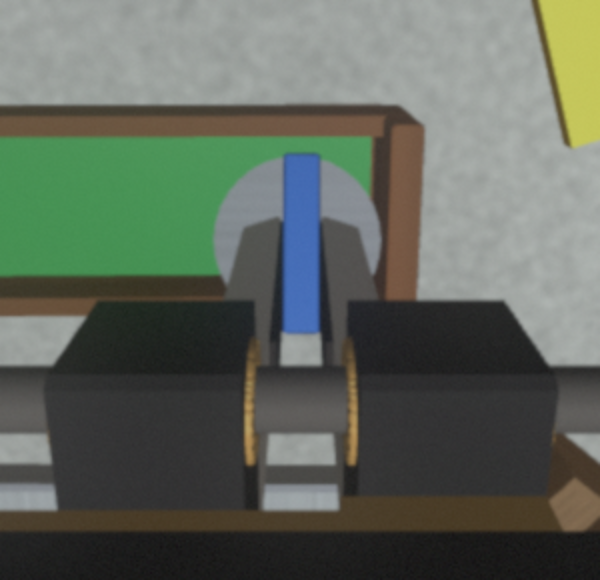

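View pics/sc13c.png

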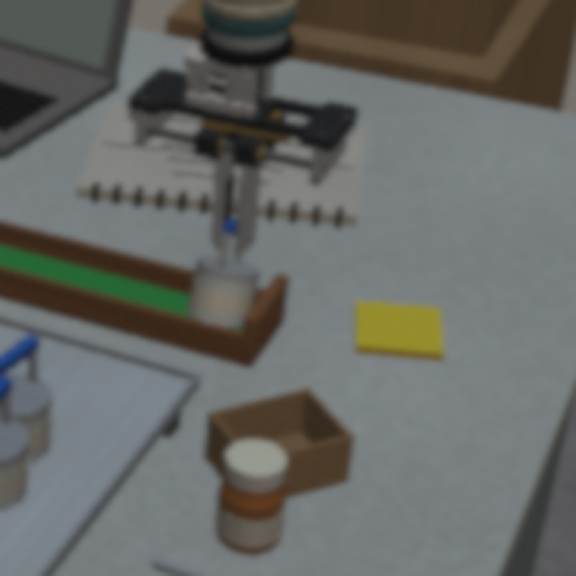

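```bash
python3 - <<'E'
from h import *
f=np.load("pics/w13.npz"); c=(f["K"],f["R"],f["t"]); d=f["d"]; im=f["im"]; P=cloud(d,c)
for o in handles(im,d,c): print(" H xy",np.round(o[0],4),"ztop %.4f ang %.1f len %.3f"%o[1:4],"px",np.round(o[4]),o[5])
hsv=cv2.cvtColor(im,cv2.COLOR_RGB2HSV); m=(cv2.inRange(hsv,(105,120,50),(128,255,255))>0)&(d>0)
q=P[m]; q=q[abs(q[:,0]-.66)<.02]; print("bar ends",q[q[:,1].argsort()[:30]].mean(0),q[q[:,1].argsort()[-30:]].mean(0), len(q))
X,Y,Z=P[...,0],P[...,1],P[...,2]
# lid points: gray within 30mm, z .04-.075
m=(np.hypot(X-.66,Y-.262)<.05)&(Z>.04)&(Z<.075)&(im.astype(int).max(-1)-im.min(-1)<25)&(im.mean(-1)>95)&(d>0)
q=P[m]; print("lid",len(q),q.min(0),q.max(0),"px",np.argwhere(m).min(0),np.argwhere(m).max(0))
A=np.c_[q[:,0]-.66,q[:,1]-.262,np.ones(len(q))]; print(np.linalg.lstsq(A,q[:,2],rcond=None)[0])
E
```

```text
H xy [0.6612 0.2795] ztop 0.1113 ang 89.0 len 0.044 px [280. 252.] 1635
bar ends [0.66077896 0.25668157 0.10802354] [0.66158366 0.30236087 0.09701574] 1627
lid 1846 [0.63303767 0.23881381 0.04684498] [0.70553482 0.29265795 0.07283791] px [209 237] [276 341]
[-0.08672946 -0.23066985  0.06625982]
```

The tin caught the wall while swung about 13° on the bar. It's inside the tray but leaning. I'll relax the load and release so it rocks flat.

move_arm(motion=[[0,0,0,0,0.3,0.1,0.98],[0,0,0,0,0.6,0.2,0.98],[0,0,0,0,0.6,0.3,0.98],[0,0,0,0,0.6,0.3,0.8],[0,0,0,0,0.6,0.3,0.7],[0,0,0,0,0.6,0.3,0.65],[0,0,0,0,0.6,0.3,0.65]])

```text
time: 24.4
tool_pos: [0.6558, 0.2685, 0.045]
orientation: [-0.496, -0.503, -0.497, 0.505]
wrist_force: [0.1, -0.5, -0.3]
opening: 0.0315
```

```bash
python3 - <<'E'
from h import *
settle(3)
im,d,c=snap("wrist","w14"); 
for o in handles(im,d,c): print(" H xy",np.round(o[0],4),"ztop %.4f ang %.1f len %.3f"%o[1:4],"px",np.round(o[4]),o[5])
im,d,c=snap("scene","sc14")
cv2.imwrite("pics/sc14c.png",cv2.resize(im[100:280,280:460][...,::-1],None,fx=3.2,fy=3.2,interpolation=cv2.INTER_CUBIC))
E
```

```text
t 24.55 F [-0.27 -0.33  0.12] sd [0.54 0.31 0.76] pos [0.6561 0.2688 0.0452] sd [0.0001 0.0001 0.0001] jaw -0.8 tau [ 2.000e-02 -5.474e+01 -2.220e+01  7.000e-02  1.000e-02 -0.000e+00] op 0.033
 H xy [0.6592 0.2846] ztop 0.1072 ang 89.1 len 0.034 px [284. 236.] 1564
```

View pics/sc14c.png

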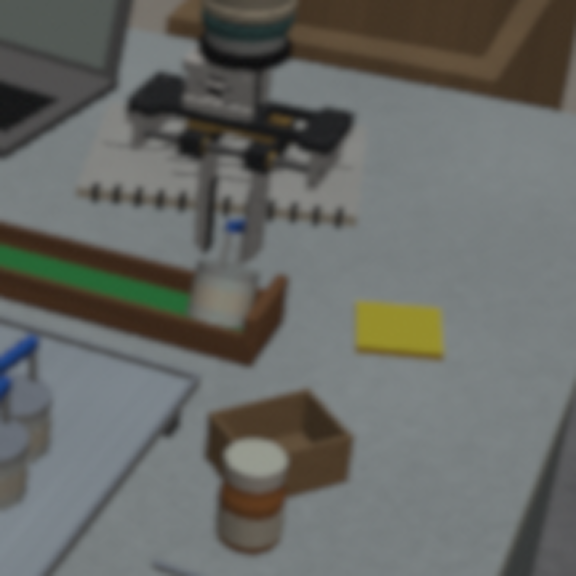

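```bash
cat >> h.py <<'E'
def bartilt(im,d,c,x,y,r=.045):
    P=cloud(d,c); hsv=cv2.cvtColor(im,cv2.COLOR_RGB2HSV); m=(cv2.inRange(hsv,(105,120,50),(128,255,255))>0)&(d>0)
    q=P[m]; q=q[np.hypot(q[:,0]-x,q[:,1]-y)<r]; k=max(3,len(q)//30)
    a,b=q[q[:,1].argsort()[:k]].mean(0),q[q[:,1].argsort()[-k:]].mean(0); print("bar ends",a.round(4),b.round(4),len(q))
    return a,b
E
python3 - <<'E'
from h import *
f=np.load("pics/w14.npz"); bartilt(f["im"],f["d"],(f["K"],f["R"],f["t"]),.659,.28)
im,d,c=snap("side","s14"); bartilt(im,d,c,.659,.28)
cv2.imwrite("pics/s14c.png",cv2.resize(im[180:380,100:320][...,::-1],None,fx=3,fy=3,interpolation=cv2.INTER_CUBIC))
f=np.load("pics/w14.npz");im=f["im"]
cv2.imwrite("pics/w14c.png",cv2.resize(im[130:420,130:430][...,::-1],None,fx=2,fy=2))
E
```

```text
bar ends [0.6591 0.2684 0.1087] [0.6597 0.3091 0.0892] 1561
bar ends [0.6562 0.2705 0.1072] [0.6579 0.3103 0.0882] 105
```

View pics/s14c.png

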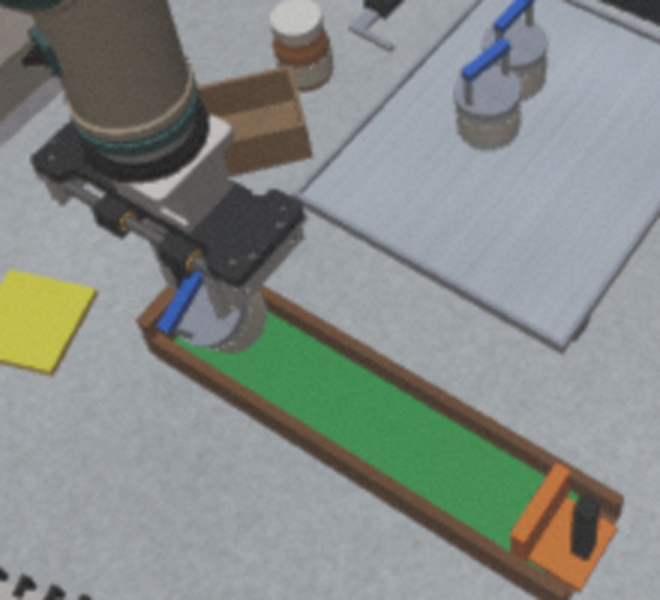

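View pics/w14c.png

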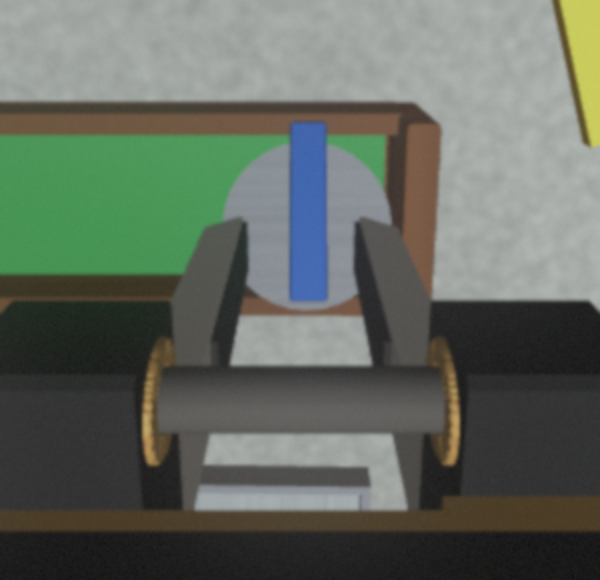

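```bash
python3 - <<'E'
from h import *
f=np.load("pics/w12.npz"); c=(f["K"],f["R"],f["t"]);bartilt(f["im"],f["d"],c,.6626,.26)
P=cloud(f["d"],c); im=f["im"];X,Y,Z=P[...,0],P[...,1],P[...,2]
m=(np.hypot(X-.66,Y-.262)<.05)&(Z>.09)&(Z<.13)&(f["d"]>0)&(im.astype(int).max(-1)-im.min(-1)<25)&(im.mean(-1)>95)
q=P[m]; print("lid",len(q),q.min(0),q.max(0)); A=np.c_[q[:,0]-.66,q[:,1]-.262,np.ones(len(q))]; print(np.linalg.lstsq(A,q[:,2],rcond=None)[0])
E
```

```text
bar ends [0.6622 0.2375 0.1617] [0.6629 0.2833 0.1569] 1497
lid 1852 [0.63571428 0.24393351 0.09369506] [0.69083311 0.28339758 0.12994814]
[ 0.01204534 -0.18181756  0.11852318]
```

The tin was already swung about 6-10° in the pads while carried, so its base landed on the -y wall top. I'll regrip at the bar centre with low force, lift and let it swing upright. Then I'll clamp harder.

move_arm(motion=[[0,0,0,0.15,1,0,0.65],[0,0,0,0.25,2,0,0.65],[0,0,0,0.25,2,0,0.98],[0,0,0,0.25,2,0,0.98],[0,0,0,0.25,2,0,0.98],[0,0,0,0.25,2,0,0.98],[0,0,0,0.25,2,0,0.98],[0,0,0,0.25,2,0,0.98]], force=9)

```text
time: 25.37
tool_pos: [0.659, 0.2894, 0.0461]
orientation: [0.496, 0.504, 0.496, -0.504]
wrist_force: [-0.2, 0.6, 0.4]
opening: 0.0099
```

move_arm(motion=[[0,0,0,0,0,0,0.98],[0,0,0,0,0,0.7,0.98],[0,0,0,0,0,1.5,0.98],[0,0,0,0,0,2.5,0.98],[0,0,0,0,0,4,0.98],[0,0,0,0,0,5.5,0.98],[0,0,0,0,0,5.5,0.98],[0,0,0,0,0,5.5,0.98]])

```text
time: 26.03
tool_pos: [0.66, 0.2898, 0.1028]
orientation: [0.497, 0.505, 0.496, -0.502]
wrist_force: [0.1, 0.4, -3.2]
opening: 0.01
```

```bash
python3 - <<'E'
from h import *
settle(3)
im,d,c=snap("wrist","w15"); p=sense()["tool_pos"]; bartilt(im,d,c,p[0],p[1])
cv2.imwrite("pics/w15c.png",cv2.resize(im[130:420,130:430][...,::-1],None,fx=2,fy=2))
E
```

```text
t 26.18 F [ 0.12 -0.45 -3.2 ] sd [0.41 0.41 0.68] pos [0.6586 0.2893 0.1006] sd [0.0003 0.0001 0.0006] jaw -0.8 tau [ 1.000e-02 -5.837e+01 -2.558e+01  3.000e-02 -5.000e-02 -0.000e+00] op 0.01
bar ends [0.6588 0.2658 0.1564] [0.6596 0.3126 0.1758] 1551
```

View pics/w15c.png

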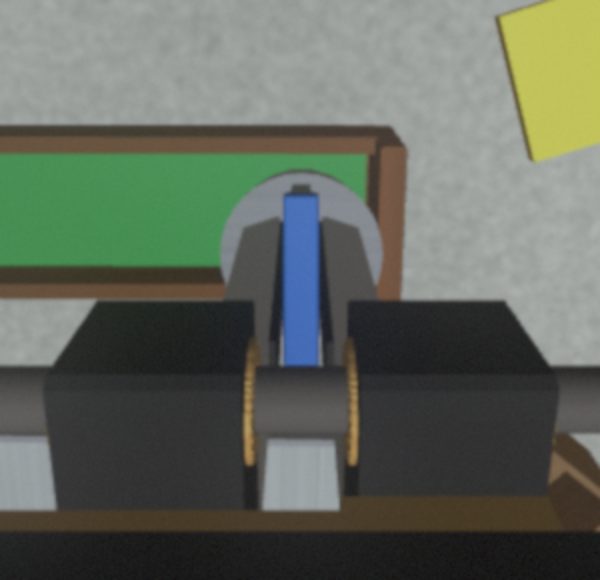

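```bash
python3 - <<'E'
from h import *
p=sense()["tool_pos"]
for i in range(10):
    c=cam("wrist"); im,d=grab_frame("wrist"); bartilt(im,d,c,p[0],p[1])
st()
E
```

```text
bar ends [0.6589 0.2658 0.1562] [0.6597 0.3128 0.1774] 1557
bar ends [0.659  0.2659 0.1563] [0.6596 0.3127 0.1756] 1548
bar ends [0.659  0.266  0.1565] [0.6598 0.3128 0.177 ] 1561
bar ends [0.6592 0.266  0.1566] [0.6597 0.3128 0.1758] 1553
bar ends [0.659  0.2661 0.1569] [0.6599 0.3128 0.1761] 1554
bar ends [0.6593 0.2661 0.157 ] [0.66   0.3128 0.1763] 1556
bar ends [0.6594 0.266  0.157 ] [0.6601 0.3129 0.1764] 1551
bar ends [0.6593 0.2661 0.1572] [0.66   0.3128 0.1765] 1558
bar ends [0.6596 0.2661 0.1573] [0.66   0.3129 0.1767] 1552
bar ends [0.6596 0.2661 0.1574] [0.66   0.3129 0.1768] 1556
26.73 [0.6591 0.2895 0.1011] [ 0.496  0.504  0.496 -0.503] F [ 0.47 -0.43 -3.97] op 0.0097 q [0.32 0.53 1.27 0.   1.34 0.33]
```

```bash
cat >> h.py <<'E'
def lidfit(im,d,c,x,y,z0,z1,r=.05):
    P=cloud(d,c);X,Y,Z=P[...,0],P[...,1],P[...,2]
    m=(np.hypot(X-x,Y-y)<r)&(Z>z0)&(Z<z1)&(d>0)&(im.astype(int).max(-1)-im.min(-1)<30)&(im.mean(-1)>90)
    m=cv2.erode(m.astype(np.uint8),np.ones((3,3)))>0
    q=P[m]; A=np.c_[q[:,0]-x,q[:,1]-y,np.ones(len(q))]; s=np.linalg.lstsq(A,q[:,2],rcond=None)[0]
    r_=abs(A@s-q[:,2]); k=r_<.004; s=np.linalg.lstsq(A[k],q[k,2],rcond=None)[0]
    print("lid n",k.sum(),"slopes deg x %.1f y %.1f"%tuple(np.degrees(np.arctan(s[:2]))),"z0",s[2].round(4),q.min(0).round(4),q.max(0).round(4),"px",np.argwhere(m).min(0)[::-1],np.argwhere(m).max(0)[::-1])
E
python3 - <<'E'
from h import *
f=np.load("pics/w15.npz"); c=(f["K"],f["R"],f["t"]); lidfit(f["im"],f["d"],c,.659,.289,.09,.14)
f=np.load("pics/w4.npz"); c=(f["K"],f["R"],f["t"]); lidfit(f["im"],f["d"],c,.482,.089,.06,.09);bartilt(f["im"],f["d"],c,.482,.089)
f=np.load("pics/w14.npz"); c=(f["K"],f["R"],f["t"]); lidfit(f["im"],f["d"],c,.659,.275,.04,.08)
f=np.load("pics/w12.npz"); c=(f["K"],f["R"],f["t"]); lidfit(f["im"],f["d"],c,.662,.262,.09,.14)
E
python3 - <<'E'
from h import *
im,d,c=snap("side","s15"); bartilt(im,d,c,.659,.289)
cv2.imwrite("pics/s15c.png",cv2.resize(im[180:320,100:240][...,::-1],None,fx=4,fy=4,interpolation=cv2.INTER_CUBIC))
im,d,c=snap("scene","sc15")
cv2.imwrite("pics/sc15c.png",cv2.resize(im[90:240,280:430][...,::-1],None,fx=4,fy=4,interpolation=cv2.INTER_CUBIC))
E
```

```text
lid n 1071 slopes deg x -0.2 y -12.1 z0 0.1103 [0.6329 0.2711 0.1056] [0.6863 0.3058 0.1296] px [242 217] [320 268]
lid n 1613 slopes deg x 0.1 y -0.0 z0 0.0779 [0.4565 0.0623 0.0731] [0.5093 0.1167 0.0813] px [260 181] [314 235]
bar ends [0.4883 0.0671 0.1184] [0.4698 0.1122 0.2425] 609
lid n 2617 slopes deg x -0.3 y -25.6 z0 0.0609 [0.6327 0.2469 0.0507] [0.6861 0.295  0.0777] px [243 203] [324 283]
lid n 1383 slopes deg x 0.7 y -6.0 z0 0.1186 [0.6364 0.2463 0.0986] [0.6902 0.2829 0.1211] px [242 211] [320 264]
bar ends [0.6607 0.2967 0.1509] [0.6571 0.3115 0.1479] 40
```

View pics/s15c.png

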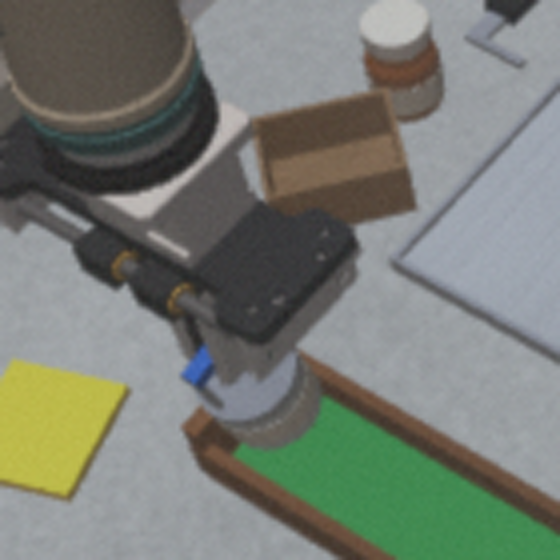

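View pics/sc15c.png

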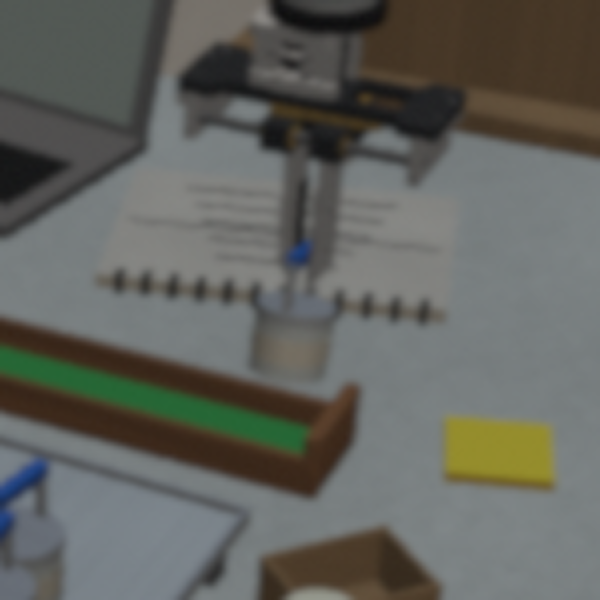

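move_arm(motion=[[0,0,0,0,0,0,0.98],[0,0,0,0,0,0,0.98],[0.07,0,0,0,0,0,0.98],[0.14,0,0,0,0,0,0.98],[0.21,0,0,0,0,0,0.98],[0.21,0,0,0,0,0,0.98],[0.21,0,0,0,0,0,0.98],[0.21,0,0,0,0,0,0.98]], force=45)

```text
time: 27.5
tool_pos: [0.6593, 0.2897, 0.1013]
orientation: [0.441, 0.553, 0.546, -0.449]
wrist_force: [1.1, -0.5, -4.0]
opening: 0.0097
```

```bash
python3 - <<'E'
from h import *
settle(3)
im,d,c=snap("wrist","w16"); p=sense()["tool_pos"]; lidfit(im,d,c,p[0],p[1],.09,.14)
P=cloud(d,c); X,Y,Z=P[...,0],P[...,1],P[...,2]
for s,y in((1,.30),(-1,.226)):
    m=(abs(Z-.030)<.006)&(abs(Y-y)<.015)&(X>.36)&(X<.68)&(d>0); q=P[m]; print(len(q),np.polyfit(q[:,0]-.525,q[:,1],1) if len(q)>20 else '')
for o in handles(im,d,c): print(" H xy",np.round(o[0],4),"ztop %.4f ang %.1f len %.3f"%o[1:4],"px",np.round(o[4]),o[5])
cv2.imwrite("pics/w16c.png",cv2.resize(im[100:420,130:430][...,::-1],None,fx=2,fy=2))
E
```

```text
t 27.65 F [-0.09 -0.09 -3.53] sd [0.3  0.27 0.19] pos [0.6592 0.2905 0.1013] sd [0.0001 0.0002 0.    ] jaw -0.7 tau [-5.500e-01 -5.483e+01 -2.454e+01  1.260e+00 -1.600e-01  1.000e-02] op 0.0097
lid n 1084 slopes deg x 0.1 y -0.1 z0 0.1112 [0.6337 0.27   0.109 ] [0.6873 0.3053 0.1373] px [242 217] [320 268]
2346 [-0.01312138  0.30104817]
1353 [-0.01390839  0.22764171]
 H xy [0.6599 0.2786] ztop 0.1526 ang 89.4 len 0.047 px [280. 270.] 1548
```

View pics/w16c.png

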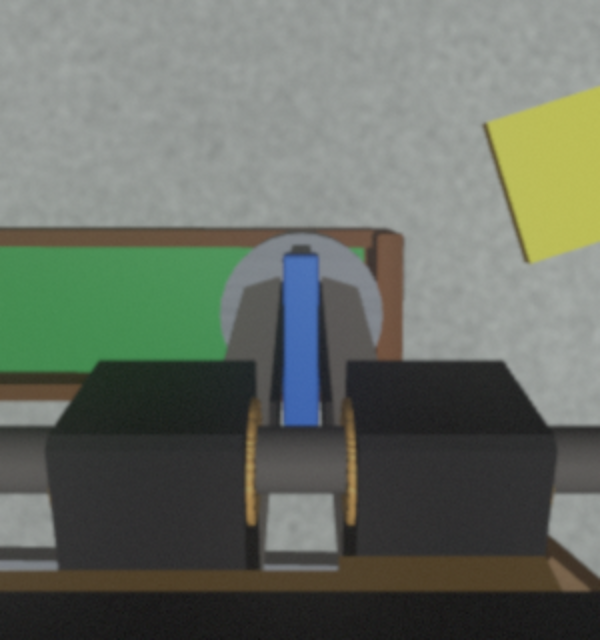

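move_arm(motion=[[0,0,0,-0.1,-0.8,0,0.98],[0,0,0,-0.2,-1.6,-0.5,0.98],[0,0,0,-0.2,-1.6,-1.5,0.98],[0,0,0,-0.2,-1.6,-2.5,0.98],[0,0,0,-0.2,-1.6,-3,0.98],[0,0,0,-0.2,-1.6,-3,0.98],[0,0,0,-0.2,-1.6,-3,0.98]])

```text
time: 28.28
tool_pos: [0.6566, 0.2735, 0.07]
orientation: [0.441, 0.552, 0.547, -0.449]
wrist_force: [-0.4, 0.9, -3.2]
opening: 0.0096
```

```bash
python3 - <<'E'
from h import *
settle(4)
im,d,c=snap("wrist","w17"); p=sense()["tool_pos"]; lidfit(im,d,c,.6585,.262,.07,.10)
E
```

```text
t 28.48 F [ 0.46  0.06 -3.12] sd [0.62 0.58 0.24] pos [0.6574 0.2737 0.0713] sd [0.0002 0.     0.0003] jaw -0.8 tau [-4.000e-02 -5.418e+01 -2.347e+01  1.280e+00 -9.000e-02  0.000e+00] op 0.0095
lid n 1042 slopes deg x 0.1 y -0.3 z0 0.0817 [0.6323 0.2529 0.0796] [0.6856 0.2883 0.0837] px [242 217] [320 268]
```

move_arm(motion=[[0,0,0,0,0.1,-1,0.98],[0,0,0,0,0.1,-2,0.98],[0,0,0,0,0.1,-2.5,0.98],[0,0,0,0,0.1,-2.5,0.98],[0,0,0,0,0.1,-2.5,0.98]])

```text
time: 28.95
tool_pos: [0.6567, 0.2744, 0.0456]
orientation: [0.441, 0.553, 0.547, -0.449]
wrist_force: [-1.0, -0.0, -1.4]
opening: 0.0096
```

```bash
python3 - <<'E'
from h import *
settle(4)
im,d,c=snap("wrist","w18"); p=sense()["tool_pos"]; lidfit(im,d,c,.6585,.262,.04,.07)
E
```

```text
t 29.15 F [-0.22  0.27 -2.04] sd [0.69 0.42 0.31] pos [0.6567 0.2745 0.0456] sd [0. 0. 0.] jaw -0.8 tau [ -0.07 -54.18 -22.79   1.19  -0.24   0.  ] op 0.0096
lid n 1035 slopes deg x -0.2 y 0.1 z0 0.056 [0.6308 0.2545 0.0536] [0.6849 0.2891 0.058 ] px [241 217] [320 268]
```

Level, and the lid is at z = 0.056 as expected. Release and lift, then turn the tool back upright once it's high.

move_arm(motion=[[0,0,0,0,0,0,0.65],[0,0,0,0,0,0,0.65],[0,0,0,0,0,0,0.65],[0,0,0,0,0,0,0.65],[0,0,0,0,-0.4,2,0.65],[0,0,0,0,-1,5,0.65],[0,0,0,0,-1.2,8,0.65],[0,0,0,0,-1.2,11,0.65]])

```text
time: 29.87
tool_pos: [0.6571, 0.2619, 0.1573]
orientation: [0.441, 0.553, 0.546, -0.449]
wrist_force: [0.5, 0.7, -0.1]
opening: 0.0331
```

move_arm(motion=[[-0.1,0,0,-1,-3,1,0.65],[-0.21,0,0,-2.3,-6.5,2,0.65],[-0.21,0,0,-3,-9.5,2,0.65],[-0.21,0,0,-4,-12.5,2,0.65],[-0.21,0,0,-4,-12.5,2,0.65]])

```text
time: 30.28
tool_pos: [0.6155, 0.1333, 0.1772]
orientation: [-0.497, -0.503, -0.495, 0.505]
wrist_force: [-0.7, -0.2, -1.0]
opening: 0.0328
```

```bash
python3 - <<'E'
from h import *
settle(2); yaw()
for n in("side","scene","wrist"):
    im,d,c=snap(n,n+"19")
    for o in handles(im,d,c): print(n," H xy",np.round(o[0],4),"ztop %.4f ang %.1f len %.3f"%o[1:4],"px",np.round(o[4]),o[5])
E
```

```text
t 30.38 F [0.27 0.52 0.38] sd [0.63 0.11 0.14] pos [0.6168 0.1363 0.1769] sd [0.0003 0.0007 0.0001] jaw -0.9 tau [ -0.83 -46.31 -23.79  -0.15   0.11  -0.06] op 0.0329
x [ 0.001  0.001 -1.   ] y [ 1.    -0.016  0.001] jaw ang -0.9 tilt 0.09
side  H xy [ 0.4392 -0.2629] ztop 0.0942 ang 108.3 len 0.045 px [361. 164.] 42
side  H xy [ 0.5942 -0.0569] ztop 0.1197 ang 88.3 len 0.046 px [271. 183.] 58
side  H xy [ 0.5856 -0.0008] ztop 0.1188 ang 79.5 len 0.048 px [262. 199.] 70
side  H xy [ 0.3407 -0.1181] ztop 0.0894 ang 18.9 len 0.045 px [375. 215.] 75
side  H xy [0.3433 0.0458] ztop 0.0896 ang 74.0 len 0.046 px [344. 264.] 79
side  H xy [0.6543 0.2636] ztop 0.0975 ang 89.7 len 0.047 px [169. 272.] 95
scene  H xy [0.6593 0.2582] ztop 0.1011 ang 92.4 len 0.044 px [350. 175.] 31
scene  H xy [0.3478 0.0411] ztop 0.0927 ang 76.3 len 0.043 px [211. 188.] 47
scene  H xy [ 0.5944 -0.0317] ztop 0.1224 ang 96.5 len 0.106 px [280. 217.] 130
scene  H xy [ 0.3453 -0.1223] ztop 0.0924 ang 18.8 len 0.044 px [172. 219.] 66
scene  H xy [ 0.4437 -0.2651] ztop 0.0968 ang 109.6 len 0.051 px [169. 264.] 72
wrist  H xy [0.6572 0.2613] ztop 0.0973 ang 88.8 len 0.047 px [323.  70.] 667
wrist  H xy [0.3545 0.0577] ztop 0.0887 ang 82.2 len 0.021 px [ 31. 284.] 72
wrist  H xy [ 0.587  -0.0115] ztop 0.1192 ang 78.8 len 0.029 px [251. 358.] 213
wrist  H xy [ 0.5986 -0.0398] ztop 0.1190 ang 91.3 len 0.009 px [263. 381.] 64
```

View pics/side19.png

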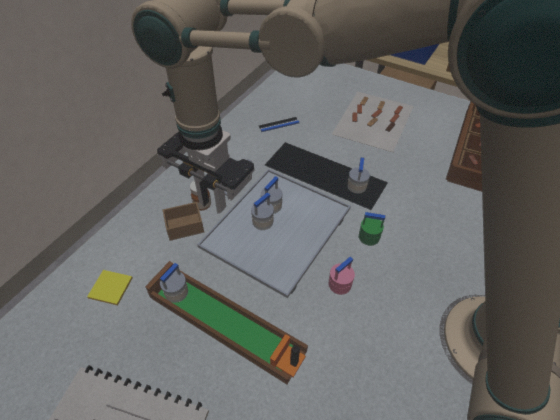

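T2 has been knocked aside to about (0.588,-0.003), side px (262,199). It's still on the stand and upright. The heavy tin stands upright in the tray at (0.657,0.261).

move_arm(motion=[[0,0,-0.05,-0.8,-3.5,0,0.65],[0,0,-0.1,-1.5,-7,0,0.65],[0,0,-0.15,-2.2,-10.5,0,0.65],[0,0,-0.175,-2.9,-13.8,-1,0.65],[0,0,-0.175,-2.9,-13.8,-2,0.65],[0,0,-0.175,-2.9,-13.8,-2,0.65]])

```text
time: 31.03
tool_pos: [0.5869, -0.001, 0.154]
orientation: [-0.449, -0.545, -0.451, 0.546]
wrist_force: [0.6, -0.2, -0.2]
opening: 0.0331
```

```bash
python3 - <<'E'
from h import *
grab_frame("side"); settle(10)
im,d,c=snap("wrist","w20")
for o in handles(im,d,c): print(" H xy",np.round(o[0],4),"ztop %.4f ang %.1f len %.3f"%o[1:4],"px",np.round(o[4]),o[5])
E
```

```text
t 31.58 F [-0.1   0.29  0.03] sd [0.41 0.41 0.64] pos [0.5886 0.0006 0.1563] sd [0.0002 0.0003 0.0003] jaw -10.7 tau [-2.200e-01 -4.179e+01 -2.334e+01  6.000e-02  1.000e-02  0.000e+00] op 0.0324
 H xy [0.3473 0.0444] ztop 0.0891 ang 73.1 len 0.048 px [ 15. 214.] 528
 H xy [ 0.5888 -0.002 ] ztop 0.1192 ang 79.1 len 0.047 px [280. 224.] 592
 H xy [ 0.5977 -0.0599] ztop 0.1191 ang 87.4 len 0.048 px [302. 283.] 505
 H xy [ 0.3437 -0.1196] ztop 0.0889 ang 19.4 len 0.048 px [ 75. 361.] 398
```

View pics/w20.png

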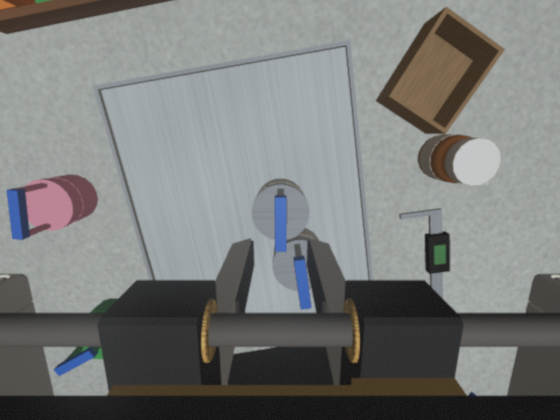

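move_arm(motion=[[0,0,0,0,-0.25,-4,0.65],[0,0,0,0,-0.25,-7.5,0.65],[0,0,0,0,-0.25,-9,0.65],[0,0,0,0,-0.25,-9,0.98],[0,0,0,0,-0.25,-9,0.98],[0,0,0,0,-0.25,-9,0.98],[0,0,0,0,-0.25,-9,0.98],[0,0,0,0,-0.25,-9,0.98]], force=50)

```text
time: 32.3
tool_pos: [0.5891, -0.0031, 0.0677]
orientation: [0.451, 0.546, 0.45, -0.544]
wrist_force: [-0.8, 1.0, 1.1]
opening: 0.0095
```

move_arm(motion=[[0,0,0,0,0,0,0.98],[0,0,0,0,0,1.5,0.98],[0,0,0,0,0,4,0.98],[0,0,0,0,0,7,0.98],[0,0,0,0,0,10,0.98],[0,0,0,0,0,12.5,0.98],[0,0,0,0,0,13,0.98],[0,0,0,0,0,13,0.98]])

```text
time: 32.97
tool_pos: [0.5893, -0.0031, 0.1979]
orientation: [0.452, 0.546, 0.449, -0.544]
wrist_force: [0.8, -0.3, -1.9]
opening: 0.0094
```

```bash
python3 - <<'E'
from h import *
settle(20)
im,d,c=snap("wrist","w21"); p=sense()["tool_pos"]; lidfit(im,d,c,p[0],p[1],.19,.225)
E
```

```text
t 33.97 F [-0.05 -0.07 -2.99] sd [0.39 0.42 0.49] pos [ 0.5876 -0.003   0.1953] sd [0.0006 0.0001 0.0009] jaw -10.8 tau [ 1.000e-02 -4.341e+01 -2.553e+01  8.000e-02  1.000e-02  0.000e+00] op 0.0094
lid n 1944 slopes deg x -0.8 y 0.1 z0 0.2065 [ 0.5619 -0.0178  0.2041] [0.6158 0.0247 0.2091] px [240 202] [319 259]
```

```bash
python3 - <<'E'
from h import *
settle(25)
E
```

```text
t 35.27 F [-0.04  0.09 -2.79] sd [0.52 0.55 0.58] pos [ 0.5881 -0.003   0.1961] sd [0. 0. 0.] jaw -10.8 tau [ 0.000e+00 -4.314e+01 -2.539e+01  7.000e-02  1.000e-02 -0.000e+00] op 0.0092
```

move_arm(motion=[[0,0,0,-0.2,-2,0,0.98],[0,0,0,-0.6,-5.5,0,0.98],[0,0,0,-1,-9.3,0,0.98],[0,0,0,-1.4,-13.1,0,0.98],[0,0,0,-1.8,-17,0,0.98],[0,0,0,-2.2,-20.8,0,0.98],[0,0,0,-2.6,-24.4,0,0.98],[0,0,0,-2.8,-26.4,-1,0.98]])

```text
time: 35.93
tool_pos: [0.5606, -0.2725, 0.1879]
orientation: [-0.452, -0.545, -0.448, 0.546]
wrist_force: [0.3, -0.5, -2.8]
opening: 0.0092
```

move_arm(motion=[[0,0,0,0,0,-2,0.98],[0,0,0,0,0,-5,0.98],[0,0,0,0,0,-8,0.98],[0,0,0,0,0,-11,0.98],[0,0,0,0,0,-12,0.98],[0,0,0,0,0,-12,0.98],[0,0,0,0,0,-12,0.98]])

```text
time: 36.52
tool_pos: [0.5606, -0.2673, 0.0666]
orientation: [0.451, 0.545, 0.45, -0.545]
wrist_force: [0.0, -0.7, -3.0]
opening: 0.0098
```

```bash
python3 - <<'E'
from h import *
settle(4)
im,d,c=snap("wrist","w22"); p=sense()["tool_pos"]; lidfit(im,d,c,p[0],p[1],.055,.1)
E
```

```text
t 36.72 F [-0.08  0.48 -2.7 ] sd [0.37 0.3  0.49] pos [ 0.5617 -0.2679  0.0682] sd [0.0001 0.0001 0.0003] jaw -10.8 tau [-4.000e-02 -4.715e+01 -2.200e+01  5.000e-02  8.000e-02 -0.000e+00] op 0.0094
lid n 2090 slopes deg x -0.7 y -1.3 z0 0.0788 [ 0.5355 -0.2807  0.0587] [ 0.5893 -0.2394  0.0974] px [240 197] [319 259]
```

Level, with the underside at 0.031. Lower 2.65 cm and release.

move_arm(motion=[[0,0,0,0,0,-1,0.98],[0,0,0,0,0,-2,0.98],[0,0,0,0,0,-2.6,0.98],[0,0,0,0,0,-2.6,0.98],[0,0,0,0,0,-2.6,0.98],[0,0,0,0,0,-2.6,0.65],[0,0,0,0,0,-2.6,0.65],[0,0,0,0,0,-2.6,0.65]])

```text
time: 37.43
tool_pos: [0.5601, -0.267, 0.0397]
orientation: [0.451, 0.545, 0.451, -0.545]
wrist_force: [-0.2, -1.0, -0.5]
opening: 0.0261
```

move_arm(motion=[[0,0,0,0,0,0,0.65],[0,0,0,0,0,2,0.65],[0,0,0,0,0,5,0.65],[0,0,0,0,0,8,0.65],[0,0,0,0,0,11.5,0.65],[0,0,0.08,0.6,4,11.5,0.65],[0,0,0.13,1.2,8,11.5,0.65],[0,0,0.13,1.8,12,11.5,0.65]])

```text
time: 38.1
tool_pos: [0.5786, -0.1465, 0.1557]
orientation: [0.485, 0.515, 0.484, -0.514]
wrist_force: [-0.1, 1.0, -0.3]
opening: 0.0324
```

```bash
python3 - <<'E'
from h import *
settle(3)
for n in("side","wrist"):
    im,d,c=snap(n,n+"23")
    for o in handles(im,d,c): print(n," H xy",np.round(o[0],4),"ztop %.4f ang %.1f len %.3f"%o[1:4],"px",np.round(o[4]),o[5])
E
```

```text
t 38.25 F [-0.29  1.29  0.3 ] sd [0.5  1.41 0.3 ] pos [ 0.5785 -0.1409  0.1552] sd [0.0003 0.0029 0.0002] jaw -3.1 tau [ -1.53 -41.98 -23.97  -0.36  -0.16   0.17] op 0.033
side  H xy [ 0.5971 -1.3739] ztop 0.0266 ang 12.1 len 0.089 px [416.  34.] 2312
side  H xy [ 0.5563 -0.264 ] ztop 0.0928 ang 80.7 len 0.048 px [322. 149.] 45
side  H xy [ 0.4392 -0.263 ] ztop 0.0933 ang 108.0 len 0.047 px [361. 164.] 42
side  H xy [ 0.594  -0.0584] ztop 0.1199 ang 88.0 len 0.048 px [271. 183.] 58
side  H xy [ 0.3406 -0.1181] ztop 0.0898 ang 18.9 len 0.045 px [374. 215.] 78
side  H xy [0.3437 0.0471] ztop 0.0898 ang 73.6 len 0.047 px [344. 264.] 78
side  H xy [0.6542 0.2638] ztop 0.0977 ang 88.4 len 0.046 px [169. 272.] 97
wrist  H xy [ 0.5975 -0.0607] ztop 0.1192 ang 87.1 len 0.046 px [298. 111.] 795
wrist  H xy [ 0.3435 -0.1212] ztop 0.0891 ang 19.3 len 0.049 px [ 22. 200.] 527
wrist  H xy [ 0.5781 -0.1181] ztop 0.2939 ang 179.9 len 0.002 px [270. 310.] 45
wrist  H xy [ 0.5556 -0.2872] ztop 0.0933 ang 174.1 len 0.008 px [265. 348.] 28
```

move_arm(motion=[[0,0,0,0.8,3,0,0.65],[0,0,0,1.5,6,0,0.65],[0,0,0,1.9,8.7,0,0.65],[0,0,0,1.9,8.7,0,0.65],[0,0,0,1.9,8.7,0,0.65]])

```text
time: 38.77
tool_pos: [0.5972, -0.0607, 0.1547]
orientation: [-0.485, -0.514, -0.485, 0.515]
wrist_force: [-0.2, 0.0, 0.4]
opening: 0.0329
```

```bash
python3 - <<'E'
from h import *
grab_frame("side");settle(8)
im,d,c=snap("wrist","w24")
for o in handles(im,d,c): print(" H xy",np.round(o[0],4),"ztop %.4f ang %.1f len %.3f"%o[1:4],"px",np.round(o[4]),o[5])
E
```

```text
t 39.22 F [-0.07  0.07 -0.09] sd [0.39 0.52 0.37] pos [ 0.597  -0.0615  0.155 ] sd [0.     0.0004 0.0001] jaw -3.5 tau [ 1.900e-01 -4.305e+01 -2.349e+01  8.000e-02  3.000e-02 -0.000e+00] op 0.0331
 H xy [ 0.5977 -0.0603] ztop 0.1191 ang 87.8 len 0.047 px [280. 221.] 592
 H xy [ 0.4377 -0.0741] ztop 0.0889 ang 27.3 len 0.203 px [ 38. 281.] 195
 H xy [ 0.5636 -0.2437] ztop 0.0928 ang 168.8 len 0.009 px [258. 382.] 41
```

move_arm(motion=[[0,0,0,0.05,0.1,-4,0.65],[0,0,0,0.05,0.1,-7.5,0.65],[0,0,0.02,0.05,0.1,-8.9,0.65],[0,0,0.02,0.05,0.1,-8.9,0.98],[0,0,0.02,0.05,0.1,-8.9,0.98],[0,0,0.02,0.05,0.1,-8.9,0.98],[0,0,0.02,0.05,0.1,-8.9,0.98],[0,0,0.02,0.05,0.1,-8.9,0.98]], force=50)

```text
time: 39.93
tool_pos: [0.5985, -0.0592, 0.0677]
orientation: [0.491, 0.51, 0.489, -0.509]
wrist_force: [-1.3, -0.4, 1.4]
opening: 0.0095
```

move_arm(motion=[[0,0,0,0,0,0,0.98],[0,0,0,0,0,1.5,0.98],[0,0,0,0,0,4,0.98],[0,0,0,0,0,7,0.98],[0,0,0,0,0,10,0.98],[0,0,0,0,0,12.5,0.98],[0,0,0,0,0,13,0.98],[0,0,0,0,0,13,0.98]])

```text
time: 40.6
tool_pos: [0.5988, -0.0592, 0.198]
orientation: [0.492, 0.511, 0.489, -0.509]
wrist_force: [-0.4, 0.5, -2.2]
opening: 0.0095
```

```bash
python3 - <<'E'
from h import *
settle(25)
im,d,c=snap("wrist","w25"); p=sense()["tool_pos"]; lidfit(im,d,c,p[0],p[1],.19,.225)
E
```

```text
t 41.85 F [ 0.01  0.05 -3.05] sd [0.42 0.5  0.6 ] pos [ 0.5972 -0.0589  0.1954] sd [0.0005 0.0001 0.0009] jaw -2.2 tau [ 1.000e-02 -4.458e+01 -2.557e+01  7.000e-02  3.000e-02  0.000e+00] op 0.0091
lid n 1836 slopes deg x -0.9 y 0.2 z0 0.2066 [ 0.5715 -0.0714  0.2038] [ 0.6251 -0.033   0.2091] px [241 205] [319 260]
```

```bash
python3 - <<'E'
from h import *
settle(40)
E
```

```text
t 43.9 F [-0.   -0.02 -3.06] sd [0.46 0.42 0.41] pos [ 0.5976 -0.059   0.1961] sd [0. 0. 0.] jaw -2.2 tau [ 0.000e+00 -4.436e+01 -2.546e+01  7.000e-02  3.000e-02  0.000e+00] op 0.0094
```

Both readings (293 g and 312 g) are within the tolerance band. By best estimate the 312 g tin goes in the tray.

move_arm(motion=[[0,0,0.02,0,2,0,0.98],[0,0,0.02,-0.1,5.5,0,0.98],[0,0,0.02,-0.2,9.5,0,0.98],[0,0,0.02,-0.2,13.5,0,0.98],[0,0,0.02,-0.3,17.5,0,0.98],[0,0,0.02,-0.3,21.5,0,0.98],[0,0,0.02,-0.35,25.5,0,0.98],[0,0,0.02,-0.35,28.5,0,0.98]])

```text
time: 44.57
tool_pos: [0.5935, 0.2296, 0.1962]
orientation: [0.495, 0.505, 0.496, -0.504]
wrist_force: [0.3, -0.5, -3.6]
opening: 0.0091
```

move_arm(motion=[[0,0,0,0,2,0,0.98],[0,0,0,0,3.3,0,0.98],[0,0,0,0,3.7,-2,0.98],[0,0,0,0,3.7,-5,0.98],[0,0,0,0,3.7,-8,0.98],[0,0,0,0,3.7,-9,0.98],[0,0,0,0,3.7,-9,0.98],[0,0,0,0,3.7,-9,0.98]])

```text
time: 45.23
tool_pos: [0.5946, 0.2625, 0.1064]
orientation: [-0.495, -0.505, -0.495, 0.505]
wrist_force: [0.5, 0.0, -2.2]
opening: 0.0092
```

```bash
python3 - <<'E'
from h import *
settle(5)
im,d,c=snap("wrist","w26"); p=sense()["tool_pos"]; lidfit(im,d,c,p[0],p[1],.09,.14)
P=cloud(d,c); X,Y,Z=P[...,0],P[...,1],P[...,2]
for s,y in((1,.30),(-1,.226)):
    m=(abs(Z-.030)<.006)&(abs(Y-y)<.015)&(X>.36)&(X<.68)&(d>0); q=P[m]; print(len(q),np.polyfit(q[:,0]-.594,q[:,1],1) if len(q)>20 else '')
for o in handles(im,d,c): print(" H xy",np.round(o[0],4),"ztop %.4f ang %.1f len %.3f"%o[1:4],"px",np.round(o[4]),o[5])
cv2.imwrite("pics/w26c.png",im[...,::-1])
E
```

```text
t 45.48 F [ 0.21 -0.46 -2.86] sd [0.43 0.41 0.4 ] pos [0.5957 0.2631 0.1082] sd [0.0002 0.0001 0.0003] jaw -1.1 tau [-1.000e-02 -4.940e+01 -2.359e+01  7.000e-02  2.000e-02 -0.000e+00] op 0.009
lid n 1851 slopes deg x -0.7 y -0.1 z0 0.1185 [0.5689 0.2507 0.0923] [0.6228 0.2897 0.1208] px [240 197] [319 260]
3365 [-0.01073969  0.29956582]
2002 [-0.02001472  0.22587882]
 H xy [0.6568 0.262 ] ztop 0.0970 ang 88.9 len 0.047 px [361. 230.] 807
 H xy [0.5962 0.2623] ztop 0.1597 ang 88.8 len 0.048 px [280. 266.] 1426
```

View pics/w26c.png

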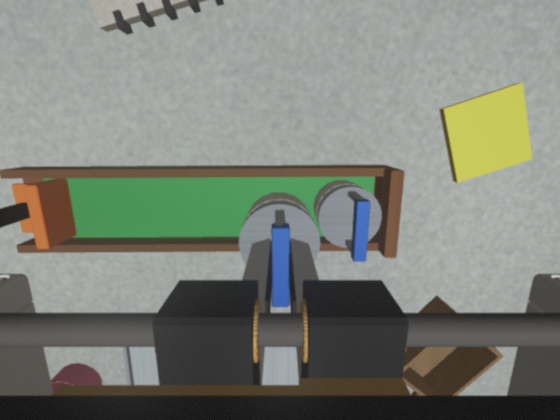

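move_arm(motion=[[0,0,0,-0.2,0,-2,0.98],[0,0,0,-0.2,0,-4,0.98],[0,0,0,-0.2,0,-5.5,0.98],[0,0,0,-0.2,0,-6.2,0.98],[0,0,0,-0.2,0,-6.2,0.98],[0,0,0,-0.2,0,-6.2,0.98]])

```text
time: 46.03
tool_pos: [0.5927, 0.2632, 0.0454]
orientation: [0.496, 0.505, 0.495, -0.504]
wrist_force: [-0.7, 0.3, -0.5]
opening: 0.0093
```

```bash
python3 - <<'E'
from h import *
settle(3)
im,d,c=snap("wrist","w27"); p=sense()["tool_pos"]; lidfit(im,d,c,p[0],p[1],.04,.07)
E
```

```text
t 46.18 F [-0.4  -0.39  1.64] sd [0.39 0.34 0.99] pos [0.5928 0.2632 0.0453] sd [0. 0. 0.] jaw -1.1 tau [-2.000e-02 -4.827e+01 -2.116e+01  4.000e-02 -4.100e-01  0.000e+00] op 0.0094
lid n 2437 slopes deg x 0.0 y -0.1 z0 0.0559 [0.5671 0.2448 0.0505] [0.6421 0.2895 0.0669] px [241 204] [351 266]
```

move_arm(motion=[[0,0,0,0,0,0,0.65],[0,0,0,0,0,0,0.65],[0,0,0,0,0,0,0.65],[0,0,0,0,0,0,0.65],[0,0,0,0.2,0,2,0.65],[0,0,0,0.2,0,5,0.65],[0,0,0,0.2,0,6.2,0.65],[0,0,0,0.2,0,6.2,0.65]])

```text
time: 46.9
tool_pos: [0.5967, 0.2639, 0.1097]
orientation: [0.496, 0.507, 0.494, -0.502]
wrist_force: [0.2, -0.0, 0.6]
opening: 0.033
```

```bash
python3 - <<'E'
from h import *
settle(3);settle(5)
im,d,c=snap("wrist","w28")
for o in handles(im,d,c): print(" H xy",np.round(o[0],4),"ztop %.4f ang %.1f len %.3f"%o[1:4],"px",np.round(o[4]),o[5])
E
```

```text
t 47.05 F [-0.45  0.3  -0.41] sd [0.38 0.17 0.39] pos [0.5942 0.263  0.1062] sd [0.0008 0.0003 0.001 ] jaw -1.1 tau [ 1.000e-02 -4.967e+01 -2.378e+01  8.000e-02 -4.000e-02  0.000e+00] op 0.0331
t 47.3 F [-0.14 -0.12 -0.15] sd [0.24 0.38 0.27] pos [0.5931 0.2627 0.1045] sd [0.0002 0.0001 0.0002] jaw -1.1 tau [ 1.000e-02 -4.879e+01 -2.302e+01  7.000e-02 -1.000e-02 -0.000e+00] op 0.0327
 H xy [0.6568 0.2623] ztop 0.0971 ang 89.1 len 0.047 px [365. 231.] 842
 H xy [0.5938 0.2623] ztop 0.0971 ang 89.2 len 0.048 px [279. 232.] 752
```

Both tins in the tray are upright and in line. As an independent weight check, I'll revisit the weighing pose empty and compare joint torques.

move_arm(motion=[[0,0,0,0,0,4,0.65],[0,0,0,0,0,8,0.65],[0,0,0,0.1,-4,9.1,0.65],[0,0,0,0.1,-8,9.1,0.65],[0,0,0,0.2,-12,9.1,0.65],[0,0,0,0.2,-16,9.1,0.65],[0,0,0,0.3,-20,9.1,0.65],[0,0,0,0.3,-24,9.1,0.65]])

```text
time: 48.02
tool_pos: [0.5968, 0.0213, 0.1969]
orientation: [0.495, 0.505, 0.495, -0.505]
wrist_force: [-0.2, 0.7, -0.4]
opening: 0.0325
```

move_arm(motion=[[0,0,-0.02,0.1,-4,0,0.65],[0,0,-0.02,0.1,-8.2,0,0.65],[0,0,-0.02,0.1,-8.2,0,0.65]])

```text
time: 48.27
tool_pos: [0.598, -0.0669, 0.1966]
orientation: [-0.49, -0.51, -0.487, 0.513]
wrist_force: [0.3, 1.3, 0.2]
opening: 0.0329
```

```bash
python3 - <<'E'
from h import *
settle(10);settle(10);settle(10)
E
```

```text
t 48.77 F [0.1  0.05 0.05] sd [0.33 0.45 0.43] pos [ 0.598  -0.0586  0.1969] sd [0.0001 0.0018 0.0002] jaw -2.2 tau [-8.100e-01 -4.250e+01 -2.432e+01 -3.000e-02  1.000e-02 -2.000e-02] op 0.0326
t 49.27 F [-0.15  0.24 -0.1 ] sd [0.46 0.54 0.43] pos [ 0.5981 -0.0587  0.1971] sd [0.     0.0004 0.    ] jaw -2.2 tau [ 7.000e-02 -4.265e+01 -2.428e+01  7.000e-02  3.000e-02  0.000e+00] op 0.0328
t 49.77 F [ 0.08 -0.08 -0.05] sd [0.47 0.33 0.56] pos [ 0.5981 -0.0591  0.1971] sd [0. 0. 0.] jaw -2.2 tau [ 1.000e-02 -4.265e+01 -2.428e+01  7.000e-02  3.000e-02  0.000e+00] op 0.0326
```

Torque check gives about 290 g for that tin, which agrees. Now the follower.

move_arm(motion=[[0,0,0.02,-2,2.6,0,0.65],[0,0,0.02,-4.5,5.8,0,0.65],[0,0,0.02,-7,9,0,0.65],[0,0,0.02,-9.5,12.2,0,0.65],[0,0,0.02,-12,15.3,0,0.65],[0,0,0.02,-14.5,18.5,0,0.65],[0,0,0.02,-17,21.7,0,0.65],[0,0,0.02,-19.5,24.8,0,0.65]])

```text
time: 50.43
tool_pos: [0.4017, 0.1903, 0.1973]
orientation: [0.495, 0.505, 0.495, -0.505]
wrist_force: [0.4, 1.1, 0.4]
opening: 0.0328
```

move_arm(motion=[[0,0,0,-2,2.6,0,0.65],[0,0,0,-4,5.2,0,0.65],[0,0,0,-6,7.8,0,0.65],[0,0,0,-6,7.8,-4,0.65],[0,0,0,-6,7.8,-7,0.65],[0,0,0,-6,7.8,-7,0.65]])

```text
time: 50.93
tool_pos: [0.3383, 0.2652, 0.1227]
orientation: [-0.495, -0.501, -0.497, 0.508]
wrist_force: [-1.1, -0.5, -0.5]
opening: 0.0328
```

```bash
python3 - <<'E'
from h import *
grab_frame("side");settle(4)
im,d,c=snap("wrist","w30"); P=cloud(d,c); Z=P[...,2]
m=(Z>.055)&(Z<.1)&(abs(P[...,0]-.342)<.03)&(abs(P[...,1]-.267)<.025)&(d>0)&(im.max(-1)<60)
q=P[m];print(m.sum(),q.mean(0).round(4),q.min(0).round(4),q.max(0).round(4)); t=q[q[:,2]>.08]; print("top",t.mean(0))
hsv=cv2.cvtColor(im,cv2.COLOR_RGB2HSV); m=(cv2.inRange(hsv,(4,150,80),(18,255,255))>0)&(abs(Z-.042)<.006); q=P[m]; print("plate top",len(q),q.min(0),q.max(0))
E
```

```text
t 51.18 F [0.74 0.13 0.31] sd [0.34 0.34 1.17] pos [0.3441 0.2673 0.1283] sd [0.0009 0.0003 0.0008] jaw -1.1 tau [  0.26 -27.19 -20.97   0.08   0.04  -0.  ] op 0.0328
111 [0.3442 0.2729 0.0729] [0.3388 0.2614 0.0563] [0.3495 0.2736 0.0862]
top [0.34474788 0.27220583 0.0841872 ]
plate top 41 [0.37229047 0.23883406 0.04197621] [0.38075468 0.29466323 0.04795693]
```

View pics/w30.png

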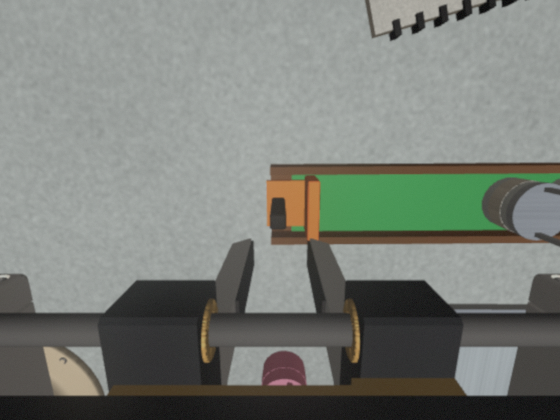

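move_arm(motion=[[0,0,0,0,0,-3.5,0.65],[0,0,0,0,0,-7,0.65],[0,0,0,0,0,-9.5,0.65],[0,0,0,0,0,-10.4,0.65],[0,0,0,0,0,-10.4,0.95],[0,0,0,0,0,-10.4,0.95],[0,0,0,0,0,-10.4,0.95],[0,0,0,0,0,-10.4,0.95]], force=30)

```text
time: 51.9
tool_pos: [0.3445, 0.2679, 0.0247]
orientation: [0.495, 0.506, 0.495, -0.504]
wrist_force: [0.3, 0.2, 1.9]
opening: 0.0141
```

move_arm(motion=[[0,0,0,0,0,0,0.95],[0,0,0,-0.2,0,0,0.95],[0,0,0,-0.4,0,0,0.95],[0,0,0,-0.6,0,0,0.95],[0,0,0,-0.6,0,0,0.95]])

```text
time: 52.32
tool_pos: [0.3423, 0.268, 0.0246]
orientation: [0.498, 0.507, 0.494, -0.501]
wrist_force: [8.9, -1.4, -0.1]
opening: 0.0141
```

```bash
python3 - <<'E'
from h import *
settle(4)
E
```

```text
t 52.52 F [ 8.46 -1.85  1.12] sd [0.69 0.27 0.49] pos [0.3423 0.268  0.0246] sd [0. 0. 0.] jaw -1.0 tau [ 2.96e+00 -3.01e+01 -1.34e+01  1.52e+00  1.81e+00  2.00e-02] op 0.0137
```

move_arm(motion=[[0,0,0,1.5,-0.02,0,0.95],[0,0,0,4,-0.06,0,0.95],[0,0,0,6.5,-0.1,0,0.95],[0,0,0,9,-0.13,0,0.95],[0,0,0,11.5,-0.17,0,0.95],[0,0,0,14,-0.21,0,0.95],[0,0,0,16,-0.24,0,0.95],[0,0,0,17.5,-0.26,0,0.95]])

```text
time: 53.18
tool_pos: [0.5144, 0.2654, 0.0247]
orientation: [0.495, 0.506, 0.495, -0.504]
wrist_force: [-1.9, 1.2, 9.1]
opening: 0.0137
```

move_arm(motion=[[0,0,0,0.6,-0.01,0,0.95],[0,0,0,1.1,-0.02,0,0.95],[0,0,0,1.5,-0.02,0,0.95],[0,0,0,1.8,-0.03,0,0.95],[0,0,0,2.1,-0.03,0,0.95],[0,0,0,2.3,-0.03,0,0.95],[0,0,0,2.3,-0.03,0,0.95],[0,0,0,2.3,-0.03,0,0.95]])

```text
time: 53.85
tool_pos: [0.5354, 0.2651, 0.0247]
orientation: [0.495, 0.506, 0.495, -0.504]
wrist_force: [-0.9, 1.1, 7.0]
opening: 0.0136
```

```bash
python3 - <<'E'
from h import *
settle(4)
im,d,c=snap("side","s31"); 
for o in handles(im,d,c): print(" H xy",np.round(o[0],4),"ztop %.4f ang %.1f len %.3f"%o[1:4],"px",np.round(o[4]),o[5])
cv2.imwrite("pics/s31c.png",cv2.resize(im[230:390,120:320][...,::-1],None,fx=3.5,fy=3.5,interpolation=cv2.INTER_CUBIC))
E
```

```text
t 54.05 F [-1.51  1.3   7.22] sd [0.38 0.48 0.57] pos [0.5354 0.2651 0.0247] sd [0. 0. 0.] jaw -1.1 tau [ -1.11 -40.92 -18.09  -0.42  -0.38   0.07] op 0.014
 H xy [ 0.6823 -1.4174] ztop 0.0264 ang 53.5 len 0.173 px [405.   9.] 507
 H xy [ 0.4396 -0.2641] ztop 0.0934 ang 108.4 len 0.048 px [361. 164.] 44
 H xy [ 0.3405 -0.118 ] ztop 0.0895 ang 18.7 len 0.045 px [375. 215.] 81
 H xy [0.3435 0.0465] ztop 0.0895 ang 74.0 len 0.049 px [344. 264.] 79
 H xy [0.6551 0.2789] ztop 0.0979 ang 101.5 len 0.016 px [164. 277.] 34
 H xy [0.5859 0.2884] ztop 0.0995 ang 149.0 len 0.051 px [184. 289.] 36
```

View pics/s31c.png

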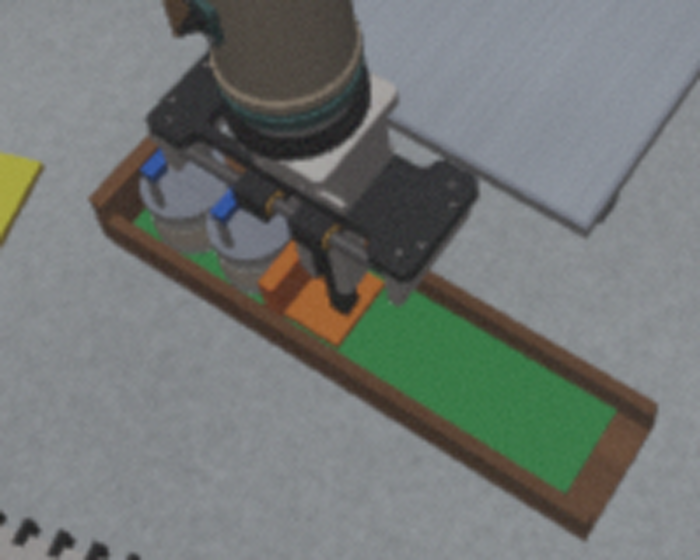

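move_arm(motion=[[0,0,0,0.2,0,0,0.95],[0,0,0,0.4,-0.01,0,0.95],[0,0,0,0.6,-0.01,0,0.95],[0,0,0,0.7,-0.01,0,0.95],[0,0,0,0.7,-0.01,0,0.95],[0,0,0,0.7,-0.01,0,0.95]])

```text
time: 54.6
tool_pos: [0.5408, 0.265, 0.0248]
orientation: [0.494, 0.505, 0.496, -0.505]
wrist_force: [-4.5, 1.2, 9.1]
opening: 0.014
```

```bash
python3 - <<'E'
from h import *
settle(4)
E
```

```text
t 54.8 F [-4.41  1.17  9.14] sd [0.27 0.91 0.35] pos [0.5408 0.265  0.0247] sd [0. 0. 0.] jaw -1.1 tau [ -2.   -40.15 -19.02  -0.74  -1.17   0.06] op 0.0138
```

move_arm(motion=[[0,0,0,0.1,0,0,0.95],[0,0,0,0.2,0,0,0.95],[0,0,0,0.3,0,0,0.95],[0,0,0,0.3,0,0,0.95],[0,0,0,0.3,0,0,0.95]])

```text
time: 55.22
tool_pos: [0.5437, 0.2649, 0.0247]
orientation: [0.494, 0.505, 0.496, -0.505]
wrist_force: [-4.5, 1.5, 9.7]
opening: 0.0134
```

```bash
python3 - <<'E'
from h import *
settle(4)
E
```

```text
t 55.42 F [-4.88  1.33  9.41] sd [0.29 0.61 0.32] pos [0.5436 0.265  0.0247] sd [0. 0. 0.] jaw -1.1 tau [ -2.03 -40.25 -19.16  -0.74  -1.27   0.06] op 0.0137
```

Still sliding at about 5 N. Continue in small steps.

move_arm(motion=[[0,0,0,0.1,0,0,0.95],[0,0,0,0.2,0,0,0.95],[0,0,0,0.3,0,0,0.95],[0,0,0,0.3,0,0,0.95],[0,0,0,0.3,0,0,0.95]])

```text
time: 55.83
tool_pos: [0.5441, 0.2649, 0.0247]
orientation: [-0.493, -0.504, -0.497, 0.506]
wrist_force: [-9.0, 1.8, 12.5]
opening: 0.0141
```

```bash
python3 - <<'E'
from h import *
settle(4)
im,d,c=snap("wrist","w32")
for o in handles(im,d,c): print(" H xy",np.round(o[0],4),"ztop %.4f ang %.1f len %.3f"%o[1:4],"px",np.round(o[4]),o[5])
cv2.imwrite("pics/w32c.png",im[...,::-1])
E
```

```text
t 56.03 F [-9.43  1.24 12.64] sd [0.28 0.49 0.34] pos [0.5441 0.2649 0.0248] sd [0. 0. 0.] jaw -1.1 tau [ -3.4  -38.47 -20.57  -1.22  -2.59   0.05] op 0.014
 H xy [0.6613 0.2739] ztop 0.0970 ang 100.6 len 0.060 px [521. 273.] 2292
 H xy [0.6087 0.2767] ztop 0.0971 ang 103.6 len 0.057 px [415. 272.] 1795
```

View pics/w32c.png

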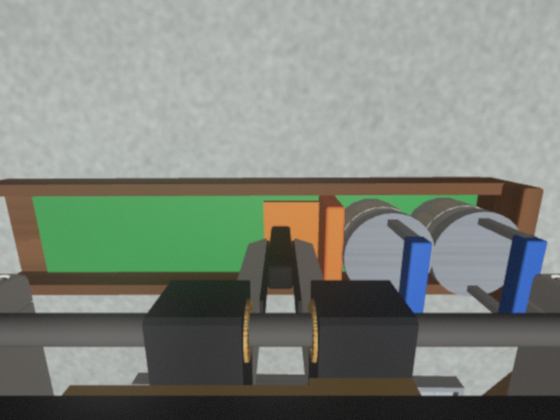

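Snug: the resistance doubled within 0.4 mm. Travel is 0.2018 m, against 0.202 expected for two tins. Ease off, release and leave.

move_arm(motion=[[0,0,0,-0.2,0,0,0.95],[0,0,0,-0.3,0,0,0.95],[0,0,0,-0.3,0,0,0.75],[0,0,0,-0.3,0,0,0.7],[0,0,0,-0.3,0,0,0.7],[0,0,0,-0.3,0,0,0.7],[0,0,0,-0.3,0,1.5,0.7],[0,0,0,-0.3,0,4,0.7]])

```text
time: 56.75
tool_pos: [0.5425, 0.2629, 0.0604]
orientation: [-0.494, -0.502, -0.496, 0.507]
wrist_force: [0.0, -0.4, 0.1]
opening: 0.0282
```

move_arm(motion=[[0,0,0,0,0,4,0.7],[0,0,0,0,0,8,0.7],[0,0,0,0,0,12,0.7],[0,0,0,-2,-2,15,0.7],[0,0,0,-5,-4,15,0.7],[0,0,0,-8,-6,15,0.7],[0,0,0,-11,-8,15,0.7],[0,0,0,-11,-8,15,0.7]])

```text
time: 57.42
tool_pos: [0.4284, 0.1808, 0.2129]
orientation: [-0.494, -0.503, -0.496, 0.507]
wrist_force: [0.1, 0.1, -0.7]
opening: 0.0283
```

```bash
python3 - <<'E'
from h import *
settle(3)
im,d,c=snap("side","s33")
for o in handles(im,d,c): print(" H xy",np.round(o[0],4),"ztop %.4f ang %.1f len %.3f"%o[1:4],"px",np.round(o[4]),o[5])
cv2.imwrite("pics/s33c.png",cv2.resize(im[120:390,120:400][...,::-1],None,fx=2.2,fy=2.2,interpolation=cv2.INTER_CUBIC))
im,d,c=snap("scene","sc33")
E
```

```text
t 57.57 F [0.14 0.11 0.02] sd [0.25 0.42 0.49] pos [0.4341 0.1834 0.2134] sd [0.0015 0.0006 0.    ] jaw -1.1 tau [-8.000e-02 -3.136e+01 -2.318e+01  2.000e-02  2.700e-01 -2.000e-02] op 0.0282
 H xy [ 0.6867 -1.4124] ztop 0.0268 ang 45.4 len 0.168 px [410.   4.] 282
 H xy [ 0.5559 -0.2646] ztop 0.0943 ang 81.4 len 0.047 px [322. 149.] 43
 H xy [ 0.4393 -0.2634] ztop 0.0938 ang 107.6 len 0.048 px [361. 164.] 42
 H xy [ 0.3406 -0.1181] ztop 0.0892 ang 18.9 len 0.045 px [374. 215.] 80
 H xy [0.3435 0.0465] ztop 0.0898 ang 73.9 len 0.046 px [344. 264.] 79
 H xy [0.6627 0.2635] ztop 0.0977 ang 89.6 len 0.047 px [166. 270.] 91
 H xy [0.6087 0.2635] ztop 0.0978 ang 89.0 len 0.047 px [185. 281.] 101
```

View pics/s33c.png

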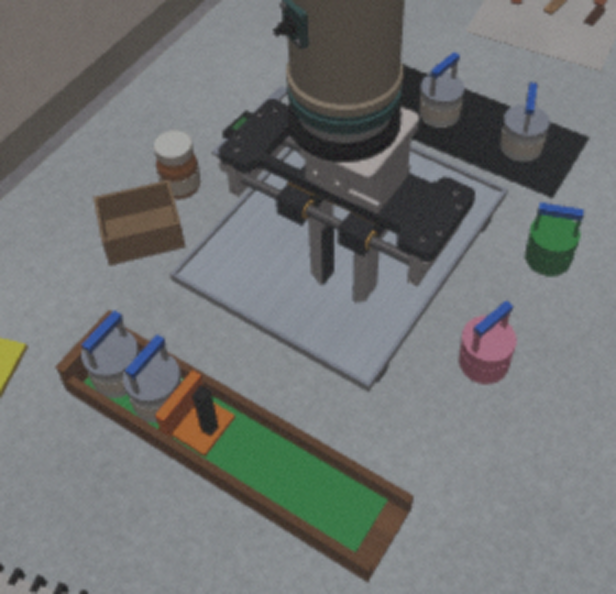

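View pics/sc33.png

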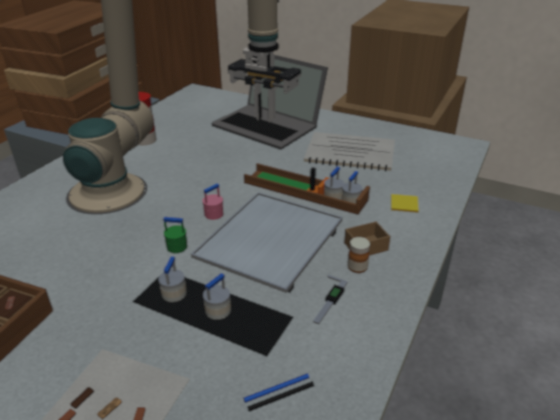

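```bash
python3 - <<'E'
from h import *
print(job_done())
E
```

```text
the job is handed in; nothing more can be done
None
```

The job is handed in at about 58 s. Two tins are packed in the tray, two stand on the mat, and the stand is empty. No verdict was reported.

**What I did:** I drew the follower back to its stop, then lifted and weighed each of the four tins on the stand. The wrist-force weights were:

| Tin (start position) | Weight | Placed |
|---|---|---|
| (0.482, 0.089) | about 198 g | mat |
| (0.482, -0.014) | about 371 g | tray |
| (0.595, 0.026), later knocked aside | about 293 g | mat |
| (0.597, -0.060) | about 312 g | tray |

The last two are within the 50 g band, so either place is allowed. I then slid the follower up to the tins, released it and backed away.

**Last checks:**
- **Tins:** all four are upright, and the two in the tray are 54 mm apart centre to centre, so they touch.
- **Follower:** it travelled 0.2018 m, against 0.202 m expected for two tins. The resistance doubled within the last 0.4 mm.
- **Bystanders:** the carton, caliper, jar and the green and pink look-alikes looked unmoved in the pictures.

**What went wrong or disagreed:**
- **Fingertip height:** the real fingertips sit about 30 mm above the reported TCP. My first two grasps of a tin closed above its bar, and the first pull on the follower held only the top of its post. I corrected the height and re-felt the follower's stop, about 2 mm further back, before pushing. By then all the tins had been placed.
- **Wedged tin:** the first tray tin swung in the grip and landed leaning on the tray wall. I lifted it again, levelled it and re-seated it.
- **Joint-torque check:** it put the 312 g tin at about 290 g. That is still inside the band, but on the lighter side of 300 g.

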